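# Charge the wash basket with the scoop and close it

### The arm

A 6-joint arm with a two-finger parallel gripper is mounted at the origin on a cart in front of the work surface, level with it; the furniture and walls round the work are solid. World frame = base frame: x ahead of the robot, y to its left, z up, the work surface at z = 0. Lengths are in m, angles in rad, forces in N, time in s.
With the tool pointing down it reaches from about 0.2 to 0.875 m from the base axis. Payload 3.4 kg.
Tool frame: the origin (TCP) lies on the centre line of the jaws, within the pads' length; the fingertips stand 17 mm ahead of it and the grasp point (between the pads) lies 2 mm behind it; z points along the fingers, y is the line along which they close (so a half turn about z gives the same grasp; the last joint's range is limited). The gripper opens to 94 mm and grips with 3 to 60 N. Pads are 16 mm wide; open, the fingers measure 119 mm over their backs; the gripper's body (75 mm by 177 mm) begins 78 mm behind the grasp point.
Start: joints at [-1.375, 0.276, 1.505, -0, 1.361, -0.121], TCP at [0.179, -0.546, 0.222] pointing down, gripper open.
Joint ranges: [-2.89, 2.89], [-0.75, 2.08], [0.22, 2.7], [-1.18, 4.32], [0.11, 2.71], [-2.7, 2.7]. Speed limits (rad/s): [2.57, 2.57, 3.14, 3.14, 3.14, 3.14].

### API

Orientations are given as a rotation vector (axis times angle).
In Python, from station import get_obs, optics, finish_job, spotter gives the robot as it stands.
- The arm moves only by the tool step_arm, never from a script. Its argument "series" is one flat list of numbers, 7 for each row, row after row: the turn, a rotation vector about the tool's x, y, z in rad, then the shift along the tool's x, y, z in m, then the closure, from -1 (fully open) to 1 (shut), so that 0 is half open. A call has 1 to 5 rows; each row is the pose to reach, as a shift and turn from the pose commanded when the call began, along the tool's axes at that moment; what a row does not reach only later rows make up. A row lasts 1/8 s, in which the tool goes at most 62.5 mm and 10.7 degrees, less where a joint would pass 70% of its speed; a pose out of reach is approached as far as the arm can. A call with a gripper value outside its range is refused whole. The fingers move at their own pace and stop on an object; "newtons" is the grip in N (left out, the last holds). Time passes only in rows, so rows that repeat a pose let the fingers close. It gives the time, the measured TCP pose, the force, the opening and the grip force at its end, in the units of the state.
- get_obs(): the state, without advancing time (a new reading comes with each control period).
- optics.snapshot(name): name is "scene" or "top" or "wrist"; returns a dict with "color" (420x560x3 uint8, red, green, blue), "intrinsics" (3x3 intrinsics, pixels), "rvec" (rotation vector, rad) and "tvec" (3), from world to camera coordinates, as OpenCV has them. Camera axes: x right, y down, z forward; pixel columns grow to the right and rows downward; lengths in m; the calibration is good to about 2 mm. A picture is of the moment at which its call begins. There is no depth.
- finish_job(): hands the job in; it is judged then, once.
Trained networks look in the newest picture that a camera, given by its name, has taken for a name from the list of things; names that differ only in an ending like _2 or _b are one class to them, and where a whole thing is asked for, a point or a joint stands for the part that bears it (a point fixed in the world has none). Each returns a list of dicts, best first, with "confidence" (0 to 1); they miss things now and then, are a little off and sometimes report something else, mostly with a low value. They report only what shows in the picture. A call takes as long as a camera call.
- spotter.trace(camera, query): "region" (420x560 bool, what is visible of it) and "bbox" ([centre column, centre row, width, height] in pixels, round what is visible of it).
The state is a dict: "time": time; "joints": joint angles; "qvel": joint speeds; "joint_efforts": joint torques, N m; "ee_pos": TCP position; "eef_rot": TCP orientation; "force": force on the tool from outside, world axes, zero at the start; "ft_torque": the same for the moment, N m; "width": finger opening in m; "grasp_force": force on a finger pad.
Only numpy, scipy, OpenCV 4.12 (cv2) and the standard library are available. Lean on these libraries where they do the work, as an engineer would, in place of code of your own. Each camera call takes 0.05 s, during which the arm holds its last target. There are 200 camera calls.

### The job

Get the oily brass inserts ready for washing: with the red scoop, scoop all of them out of the blue tray and tip them into the round basket, without touching the inserts with the fingers. Then slide the cover down over the basket's centre rod until it lies flat on the rim, and slide the dark steel ring over the rod on top of it. Leave the scoop standing flat on the middle of its black mat, and do not disturb the other things on the bench.

Things in the scene. Friction and masses are not known exactly. Their poses are not given: they have to be found in the camera images.
- tray: fixed blue open tray, outside 224 x 110 mm, inside 216 x 102, walls 30 mm high, floor 4 mm thick; origin: centre of its underside, x along its length. At the start all inserts lie in its +x half (x from 0 to +108 mm); its -x half is empty, so that the scoop fits in there, mouth to +x, with 6 mm to spare at each side; pushed right up to the +x end wall it takes in all that lies before it
- basket: fixed round aluminium basket, open on top, outside diameter 124 mm, rim 58 mm high, wall 3, floor 4 mm; upright steel rod in its centre (diameter 12 mm, last 10 mm coned, top at 146 mm). A 185 mm high black generator stands 0.2 m or more to the right of the rod, a 245 mm high welder 0.1 m or more to its left: keep clear of both. Origin: centre of its underside
- rod_tip (a point): top end of the basket's centre rod, 146 mm above the basket's underside
- pad: fixed black rubber mat on which the scoop is kept, 130 x 124 mm, 4 mm thick; origin: centre of its underside
- scoop: loose red scoop, about 0.12 kg, 95 mm long (x), 90 mm wide (y), with an upright black handle at the back; origin: centre of its underside; x points out of its open mouth, z up. Floor: a wedge, knife edge at the mouth (x = +47.5, z = 0 mm) rising to 14 mm at the back; side and back walls 45 mm high. Struck from the side it turns in the fingers. Tipped mouth down 35 degrees or more, it empties
- scoop_handle (a point): middle of the part of the scoop's handle to grip, in the scoop's frame at x = -40.5, y = 0, z = +95 mm; the black handle is 14 mm thick along the scoop's x, 40 mm wide along its y, and rises from the back wall (45 mm) to 121 mm; same axes as the scoop
- cover: loose aluminium cover disc of the basket, diameter 134 mm, 4 mm thick, with an orange hub on top (diameter 32 mm, from 4 to 44 mm above its underside) and a 16 mm hole right through both; about 0.16 kg; origin: centre of its underside, z up. On the basket its underside lies on the rim, 58 mm above the basket's underside
- cover_hub (a point): centre of the cover's hub, 26 mm above the cover's underside, on the hole's axis; grip the hub here or a little higher, so that the fingertips stay clear of the disc
- collar: loose heavy dark steel ring, outside diameter 40 mm, hole 16 mm, 34 mm high, about 0.15 kg; origin: centre of its underside, z along the hole. In place it rests on the cover's hub, its underside 102 mm above the basket's underside. If it stands close to the basket, draw it clear of the cover's edge before lifting
- collar_mid (a point): centre of the dark steel ring, half-way up (17 mm), on the hole's axis
- insert_1: loose brass threaded insert, a short barrel 24 mm in diameter and 20 mm high with 4 mm chamfers, oily (slides easily, friction about 0.25), 0.035 kg; origin: centre of its underside, z along the barrel (upright at the start). May be absent (then no pose is given)
- insert_1_mid (a point): middle of insert_1, 10 mm above its underside along the barrel
- insert_2: loose brass threaded insert, a short barrel 24 mm in diameter and 20 mm high with 4 mm chamfers, oily (slides easily, friction about 0.25), 0.035 kg; origin: centre of its underside, z along the barrel (upright at the start). May be absent (then no pose is given)
- insert_2_mid (a point): middle of insert_2, 10 mm above its underside along the barrel
- insert_3: loose brass threaded insert, a short barrel 24 mm in diameter and 20 mm high with 4 mm chamfers, oily (slides easily, friction about 0.25), 0.035 kg; origin: centre of its underside, z along the barrel (upright at the start). May be absent (then no pose is given)
- insert_3_mid (a point): middle of insert_3, 10 mm above its underside along the barrel
- insert_4: loose brass threaded insert, a short barrel 24 mm in diameter and 20 mm high with 4 mm chamfers, oily (slides easily, friction about 0.25), 0.035 kg; origin: centre of its underside, z along the barrel (upright at the start). May be absent (then no pose is given)
- insert_4_mid (a point): middle of insert_4, 10 mm above its underside along the barrel
- insert_5: loose brass threaded insert, a short barrel 24 mm in diameter and 20 mm high with 4 mm chamfers, oily (slides easily, friction about 0.25), 0.035 kg; origin: centre of its underside, z along the barrel (upright at the start). May be absent (then no pose is given)
- insert_5_mid (a point): middle of insert_5, 10 mm above its underside along the barrel
- spanner: steel open-ended spanner, 160 mm long; not part of the job, leave it where it is; origin: centre of its underside
- grease_pot: small grease pot with a red lid, diameter 56 mm, 44 mm high; not part of the job, leave it where it is; origin: centre of its underside
- tape_blue: roll of blue tape lying flat, diameter 90 mm, 19 mm high; not part of the job, leave it where it is; origin: centre of its underside
- screwdriver_a: red screwdriver, 190 mm long; not part of the job, leave it where it is; origin: centre of its underside

How it is judged:
By the outcome, as a careful person would: the job done as asked, in the order asked, and still so for the second after the job is handed in, with the robot touching nothing.
Of insert_1, insert_2, insert_3, insert_4, insert_5 only 3 to 5 are there at a start; the rules pass over those that are not, and their reading is None.
At some moment in a run one of cover, collar may be knocked a few centimetres aside while the robot is not near it.
It also fails if it takes over 176 s, if anything falls off the work surface, if the arm or the gripper's body presses on something with over 40 N, if the wrist force passes 120 N, or if a joint passes its speed limit or range.

## Working session

There is one attempt and no reset: what is moved stays moved. The work goes in short steps, Python scripts to look and compute and a tool call to move; the robot and the scene stay as the last step left them, time stands still between calls to the robot, and variables do not carry over. Pictures are saved under pics/ and viewed, at most 14 in all, crops included, and the job is handed in when it is done.

Besides the shell and the picture viewer there is one more tool, called by a JSON object that holds its "api" and its "payload", one argument or row to a line. step_arm: Moves the arm, as the interface text tells. Its arguments: {"type":"object","properties":{"series":{"type":"array","items":{"type":"number"}},"newtons":{"type":"number"}},"required":["series"]}

```bash
ls; mkdir -p pics; cat > h.py <<'E'
import numpy as np, cv2
from scipy.spatial.transform import Rotation as R
from station import get_obs, optics, finish_job, spotter
def save(n,c): cv2.imwrite('pics/'+n+'.png', c[:,:,::-1])
def ray(s,u,v):
    M=R.from_rotvec(np.ravel(s['rvec'])).as_matrix(); t=np.ravel(s['tvec'])
    d=np.linalg.inv(s['intrinsics'])@np.array([u,v,1.]); return -M.T@t, M.T@d
def atz(s,u,v,z):
    o,d=ray(s,u,v); return o+d*(z-o[2])/d[2]
def proj(s,P):
    return cv2.projectPoints(np.array(P,float).reshape(-1,3),np.ravel(s['rvec']),np.ravel(s['tvec']),s['intrinsics'],None)[0].reshape(-1,2)
def tri(obs):
    A=0;b=0
    for s,u,v in obs:
        o,d=ray(s,u,v); d=d/np.linalg.norm(d); P=np.eye(3)-np.outer(d,d); A=A+P; b=b+P@o
    return np.linalg.solve(A,b)
def tool(P):  # world point in current tool axes
    o=get_obs(); return R.from_rotvec(o['eef_rot']).inv().apply(np.array(P)-o['ee_pos'])
E
python3 - <<'E'
from h import *
o=get_obs(); print({k:np.round(v,3) for k,v in o.items()})
S={c:optics.snapshot(c) for c in ('scene','top','wrist')}
for c in S:
    s=S[c]; save(c+'0',s['color']); print(c,'cam at',np.round(ray(s,280,210)[0],3), np.round(s['intrinsics'][0,0]))
for q in ['tray','basket','rod_tip','pad','scoop','scoop_handle','cover','cover_hub','collar','insert_1','spanner','grease_pot','tape_blue','screwdriver_a']:
    for c in ('scene','top'):
        r=spotter.trace(c,q)
        print(q,c,[(round(x['confidence'],2),np.round(x['bbox']).astype(int).tolist()) for x in r[:6]])
E
```

```text
pics
{'time': np.float64(0.0), 'joints': array([-1.375,  0.277,  1.506, -0.   ,  1.361, -0.121]), 'qvel': array([ 0.001,  0.001,  0.001,  0.001, -0.   ,  0.002]), 'joint_efforts': array([ 0.0000e+00, -4.0458e+01, -2.3723e+01,  7.0000e-02,  3.4000e-02,
       -0.0000e+00]), 'ee_pos': array([ 0.179, -0.546,  0.222]), 'eef_rot': array([-3.101, -0.495,  0.   ]), 'force': array([ 0.375, -0.107, -0.301]), 'ft_torque': array([-0.027, -0.016,  0.011]), 'grasp_force': np.float64(0.0), 'width': np.float64(0.094)}
scene cam at [-0.233  0.78   1.215] 398.0
top cam at [ 0.331 -0.044  1.345] 392.0
wrist cam at [ 0.257 -0.52   0.384] 296.0
tray scene [(0.57, [300, 230, 65, 47]), (0.45, [336, 195, 20, 35])]
tray top [(0.89, [294, 251, 71, 47])]
basket scene [(0.65, [218, 238, 36, 34])]
basket top [(0.83, [219, 193, 40, 42])]
rod_tip scene [(0.74, [300, 231, 65, 49]), (0.64, [219, 238, 34, 39])]
rod_tip top [(0.66, [221, 193, 36, 36])]
pad scene []
pad top [(0.95, [371, 256, 45, 44])]
scoop scene [(0.83, [338, 194, 22, 30]), (0.44, [218, 239, 38, 35])]
scoop top [(0.56, [371, 256, 29, 33]), (0.48, [3
[... 185 characters left out ...]
[250, 271, 34, 31])]
cover top [(0.89, [216, 244, 39, 35])]
cover_hub scene [(0.84, [250, 270, 34, 28])]
cover_hub top [(0.61, [217, 244, 36, 39])]
collar scene [(0.58, [238, 221, 11, 12])]
collar top []
insert_1 scene []
insert_1 top [(0.53, [274, 239, 3, 8]), (0.45, [268, 254, 1, 6])]
spanner scene [(0.44, [294, 209, 21, 16])]
spanner top [(0.48, [322, 220, 49, 8])]
grease_pot scene []
grease_pot top [(0.53, [295, 249, 74, 48]), (0.48, [406, 250, 19, 12])]
tape_blue scene [(0.32, [220, 236, 35, 33])]
tape_blue top [(0.68, [433, 257, 31, 25]), (0.21, [268, 252, 8, 8])]
screwdriver_a scene [(0.74, [212, 329, 43, 34])]
screwdriver_a top [(0.51, [139, 274, 37, 11]), (0.16, [434, 256, 25, 28])]
```

```bash
python3 - <<'E'
import cv2
a=cv2.imread('pics/top0.png'); b=cv2.imread('pics/scene0.png')
cv2.imwrite('pics/top_c.png',cv2.resize(a[140:320,90:480],(800,369),interpolation=cv2.INTER_CUBIC))
cv2.imwrite('pics/scene_c.png',cv2.resize(b[130:370,160:440],(700,600),interpolation=cv2.INTER_CUBIC))
E
```

```text
(no output)
```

View pics/top_c.png

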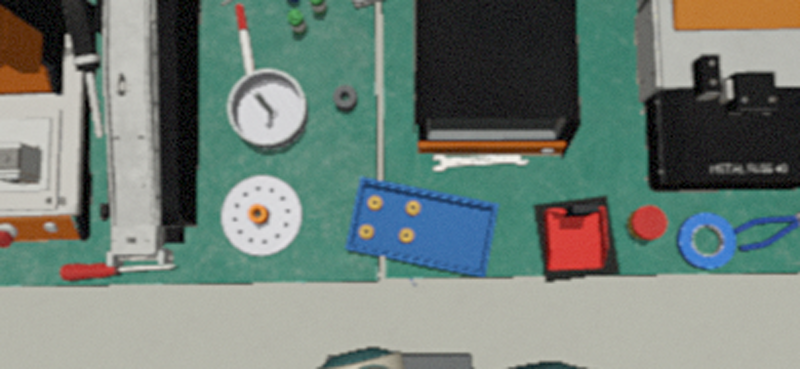

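View pics/scene_c.png

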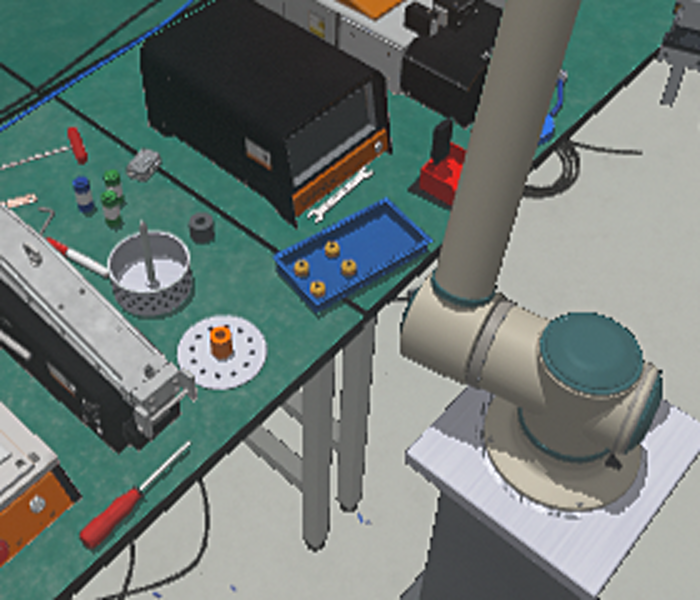

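The top view shows four inserts in the tray's left end (+y) with the mouth of the scoop toward the robot. The collar is right of the basket (crop 345,97), the cover is below it (crop 260,215), and the scoop is on its mat (crop 577,238).

```bash
python3 - <<'E'
from h import *
s=optics.snapshot('top'); k=390/800; 
def p(n,u,v,z): print(n,np.round(atz(s,90+u*k,140+v*k,z),3))
p('basket rim',267,108,.058);p('rodtip',257,95,.146);p('cover',261,215,.004);p('collar',345,98,.034)
for n,u,v in [('TL',363,180),('TR',496,206),('BR',485,275),('BL',348,251)]: p('tray'+n,u,v,.03)
for n,u,v in [('TL',536,204),('TR',607,197),('BR',618,275),('BL',545,279)]: p('pad'+n,u,v,.004)
p('handletop',577,210,.121)
for u,v in [(375,203),(413,208),(366,232),(406,235)]: p('ins',u,v,.02)
p('spanner',480,162,0); p('grease',648,222,.044)
w=optics.snapshot('wrist'); save('wrist_a',w['color'])
c,d=ray(w,280,210); print('wristcam',tool(c), R.from_rotvec(get_obs()['eef_rot']).inv().apply(d))
for q in ['pad','scoop','scoop_handle','grease_pot']: print(q,[(round(x['confidence'],2),np.round(x['bbox']).astype(int).tolist()) for x in spotter.trace('wrist',q)[:3]])
E
```

```text
basket rim [0.626 0.194 0.058]
rodtip [0.626 0.193 0.146]
cover [0.454 0.212 0.004]
collar [0.646 0.067 0.034]
trayTL [0.507 0.039 0.03 ]
trayTR [ 0.46  -0.179  0.03 ]
trayBR [ 0.349 -0.157  0.03 ]
trayBL [0.391 0.064 0.03 ]
padTL [ 0.465 -0.248  0.004]
padTR [ 0.475 -0.366  0.004]
padBR [ 0.346 -0.377  0.004]
padBL [ 0.341 -0.257  0.004]
handletop [ 0.443 -0.292  0.121]
ins [0.47 0.02 0.02]
ins [ 0.46  -0.043  0.02 ]
ins [0.422 0.035 0.02 ]
ins [ 0.416 -0.031  0.02 ]
spanner [ 0.538 -0.157  0.   ]
grease [ 0.429 -0.419  0.044]
wristcam [ 8.25056115e-02  2.20376985e-06 -1.62333638e-01] [-0.27346246  0.02025312  0.96192474]
pad []
scoop []
scoop_handle []
grease_pot []
```

View pics/wrist_a.png

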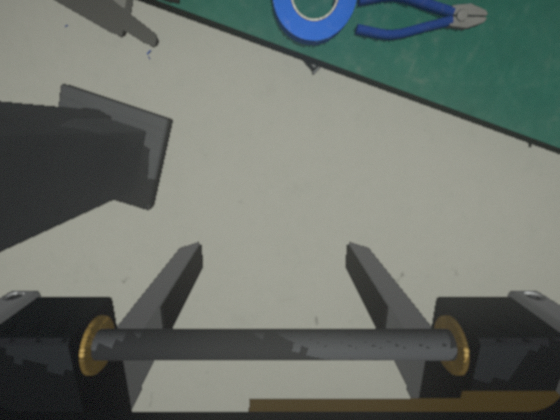

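```bash
cat >> h.py <<'E'
def Rt(yaw,tx=0,ty=0): # tool x yaw (deg), tool z down, then tilt about tool x / y (deg)
    return R.from_euler('z',yaw,degrees=True)*R.from_euler('x',180,degrees=True)*R.from_rotvec(np.radians([tx,ty,0]))
def plan(wps,start=None):  # wps: (pos, Rotation); prints the turn/shift row and number of rows for each
    o=get_obs(); p,r=(o['ee_pos'],R.from_rotvec(o['eef_rot'])) if start is None else start
    for P,Q in wps:
        t=(r.inv()*Q).as_rotvec(); d=r.inv().apply(np.array(P)-p)
        print(np.round(t,4).tolist(),np.round(d,4).tolist(),'rows %.1f'%max(np.linalg.norm(d)/.0625,np.degrees(np.linalg.norm(t))/10.7))
        p,r=np.array(P),Q
def log():
    o=get_obs(); open('kin.txt','a').write(' '.join('%.5f'%v for v in [*o['joints'],*o['ee_pos'],*o['eef_rot']])+'\n')
    print('t %.2f'%o['time'],np.round(o['ee_pos'],4),'xyaw %.1f'%np.degrees(np.arctan2(*R.from_rotvec(o['eef_rot']).as_matrix()[1::-1,0])),'j',np.round(o['joints'],2),'w %.4f F'%o['width'],np.round(o['force'],1),'g %.1f'%o['grasp_force'])
E
python3 - <<'E'
from h import *
log()
plan([([.31,-.42,.26],Rt(56)),([.443,-.292,.26],Rt(94.5))])
E
```

```text
t 1.85 [ 0.1791 -0.5464  0.2225] xyaw 18.2 j [-1.37  0.28  1.5  -0.    1.36 -0.12] w 0.0941 F [ 0.1  0.4 -0.6] g 0.0
[0.0001, 0.0, -0.6606] [0.1637, -0.0794, -0.0375] rows 3.5
[0.0, 0.0, -0.672] [0.1805, 0.0387, 0.0] rows 3.6
```

{"api": "step_arm", "payload": {
  "series": [0,0,-0.66,0.164,-0.079,-0.038,-1,0,0,-0.66,0.164,-0.079,-0.038,-1,0,0,-0.66,0.164,-0.079,-0.038,-1,0,0,-0.66,0.164,-0.079,-0.038,-1]
}}

```text
time: 2.35
ee_pos: [0.3133, -0.4176, 0.262]
eef_rot: [2.765, 1.486, 0.003]
force: [1.2, -0.9, -0.7]
width: 0.0941
grasp_force: 0.0
```

{"api": "step_arm", "payload": {
  "series": [0,0,-0.672,0.18,0.039,0,-1,0,0,-0.672,0.18,0.039,0,-1,0,0,-0.672,0.18,0.039,0,-1,0,0,-0.672,0.18,0.039,0,-1,0,0,-0.672,0.18,0.039,0,-1]
}}

```text
time: 2.98
ee_pos: [0.4439, -0.2923, 0.2605]
eef_rot: [2.133, 2.307, -0.0]
force: [0.2, 0.5, -0.1]
width: 0.0941
grasp_force: 0.0
```

```bash
python3 - <<'E'
from h import *
log()
w=optics.snapshot('wrist'); save('wrist_b',w['color'])
for q in ['pad','scoop','scoop_handle']: print(q,[(round(x['confidence'],2),np.round(x['bbox']).astype(int).tolist()) for x in spotter.trace('wrist',q)[:3]])
E
```

```text
t 2.98 [ 0.4439 -0.2923  0.2605] xyaw 94.5 j [-0.71  0.19  1.53 -0.    1.42 -0.79] w 0.0941 F [ 0.2  0.5 -0.1] g 0.0
pad [(0.88, [245, 195, 98, 87])]
scoop [(0.58, [249, 198, 68, 80])]
scoop_handle [(0.82, [249, 197, 67, 75])]
```

View pics/wrist_b.png

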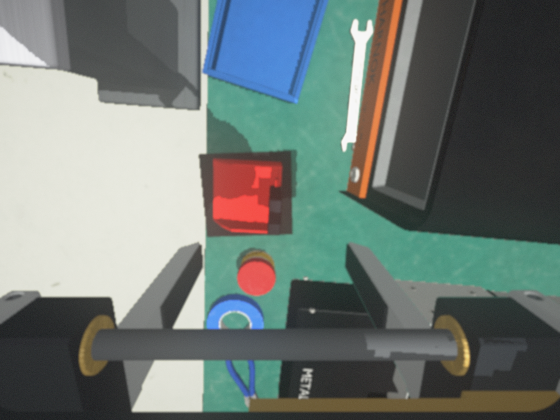

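```bash
python3 - <<'E'
from h import *
w=optics.snapshot('wrist'); c=w['color'][140:250,190:310]
save('wrist_bc',cv2.resize(c,(655,600),interpolation=cv2.INTER_CUBIC))
k=600/110
pc=np.array([.407,-.312])
for n,P in [('tcp',tool([0,0,0])*0+get_obs()['ee_pos']),('handtop',[.443,-.302,.125])]: print(n,np.round(proj(w,P),1))
np.savez('wb.npz',**{k:w[k] for k in('intrinsics','rvec','tvec')})
E
```

```text
tcp [[272.8 267.3]]
handtop [[272.7 215.4]]
```

View pics/wrist_bc.png

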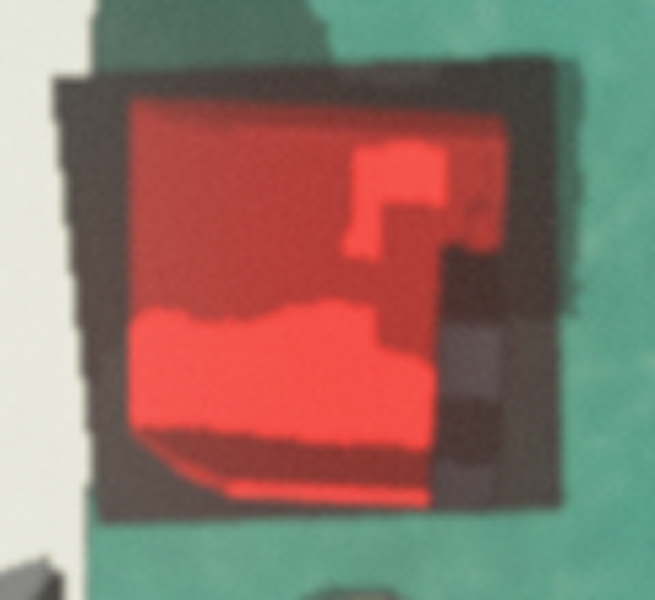

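```bash
python3 - <<'E'
from h import *
from scipy.optimize import least_squares
w=dict(np.load('wb.npz')); k=600/110
px=lambda u,v:np.array([190+u/k,140+v/k])
M=np.array([[47.5,-45,0],[47.5,45,0],[-47.5,-45,0]])/1e3
O=np.array([px(130,98),px(130,430),px(507,115)])
def W(q,P): return R.from_euler('z',q[2]).apply(P)+[q[0],q[1],.004]
f=lambda q:(proj(w,W(q,M))-O).ravel()
s=least_squares(f,[.407,-.312,np.radians(184.5)]); q=s.x
print(q[:2],np.degrees(q[2]),'res',np.round(s.fun,1))
T=np.array([[x,y,z] for z in(121,45) for x,y in [(-47.5,-20),(-33.5,-20),(-33.5,20),(-47.5,20)]]+[[-47.5,45,45],[-47.5,-45,45]])/1e3
print(np.round((proj(w,W(q,T))-[190,140])*k)); print('handle',W(q,np.array([[-.0405,0,.095]])))
for u,v in [(55,77),(553,60),(562,505),(97,520)]: print('pad',np.round(atz(w,*px(u,v),.004),4))
E
```

```text
[ 0.40585091 -0.30458032] 181.04283951484848 res [ 0.4 -0.4  0.4  0.  -0.9  0.3]
[[511. 323.]
 [437. 319.]
 [426. 517.]
 [497. 521.]
 [501. 246.]
 [441. 243.]
 [432. 406.]
 [490. 409.]
 [484. 506.]
 [507. 139.]]
handle [[ 0.4463442  -0.30384322  0.099     ]]
pad [ 0.3377 -0.2572  0.004 ]
pad [ 0.4642 -0.2434  0.004 ]
pad [ 0.4777 -0.3633  0.004 ]
pad [ 0.3499 -0.3773  0.004 ]
```

```bash
python3 - <<'E'
from h import *
w=dict(np.load('wb.npz'))
for u,v,z in [(350,195,0),(395,0,0),(372,196,0.03),(412,228,.185),(436,60,.185),(360,60,0)]: print((u,v,z),np.round(atz(w,u,v,z),3))
plan([([.4463,-.3025,.15],Rt(91)),([.4463,-.3025,.097],Rt(91)),([.4463,-.3025,.12],Rt(91))])
E
```

```text
(350, 195, 0) [ 0.556 -0.3   -0.   ]
(395, 0, 0) [ 0.575 -0.052  0.   ]
(372, 196, 0.03) [ 0.577 -0.293  0.03 ]
(412, 228, 0.185) [ 0.561 -0.286  0.185]
(436, 60, 0.185) [ 0.552 -0.157  0.185]
(360, 60, 0) [ 0.542 -0.122  0.   ]
[0.0, 0.0001, 0.0582] [-0.0092, 0.0027, 0.1105] rows 1.8
[0.0, 0.0, 0.0] [-0.0, -0.0, 0.053] rows 0.8
[0.0, 0.0, 0.0] [0.0, 0.0, -0.023] rows 0.4
```

{"api": "step_arm", "payload": {
  "series": [0,0,0.058,-0.009,0.003,0.07,-0.2,0,0,0.058,-0.009,0.003,0.11,-0.2,0,0,0.058,-0.009,0.003,0.13,-0.2,0,0,0.058,-0.009,0.003,0.15,-0.2,0,0,0.058,-0.009,0.003,0.163,-0.2]
}}

```text
time: 3.85
ee_pos: [0.4465, -0.302, 0.0965]
eef_rot: [-2.2, -2.241, 0.0]
force: [0.5, -0.4, -0.1]
width: 0.0565
grasp_force: 0.0
```

{"api": "step_arm", "payload": {
  "series": [0,0,0,0,0,0,0.4,0,0,0,0,0,0,0.75,0,0,0,0,0,0,0.9,0,0,0,0,0,0,0.9,0,0,0,0,0,0,0.9],
  "newtons": 40
}}

```text
time: 4.47
ee_pos: [0.4472, -0.3017, 0.0977]
eef_rot: [2.199, 2.243, -0.0]
force: [-0.3, -0.5, 0.2]
width: 0.0134
grasp_force: 40.0
```

```bash
python3 - <<'E'
from h import *
log()
w=optics.snapshot('wrist'); save('wrist_c',w['color'][100:330,150:410])
E
```

```text
t 4.47 [ 0.4472 -0.3017  0.0977] xyaw 91.2 j [-0.72  0.32  1.77 -0.    1.05 -0.74] w 0.0134 F [-0.3 -0.5  0.2] g 40.0
```

View pics/wrist_c.png

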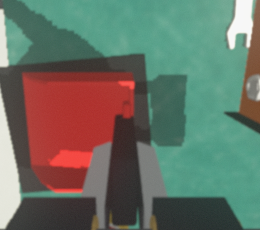

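```bash
python3 - <<'E'
from h import *
plan([([.447,-.302,.25],Rt(91.2)),([.38,-.17,.26],Rt(40)),([.31,-.03,.26],Rt(-11.5))])
E
```

```text
[0.0002, 0.0004, -0.0008] [-0.0004, -0.0001, -0.1523] rows 2.4
[0.0, -0.0, 0.8936] [0.1334, -0.0642, -0.01] rows 4.8
[0.0, -0.0, 0.8988] [0.0364, -0.1522, -0.0] rows 4.8
```

{"api": "step_arm", "payload": {
  "series": [0,0,0,0,0,-0.02,0.9,0,0,0,0,0,-0.06,0.9,0,0,0,0,0,-0.11,0.9,0,0,0,0,0,-0.152,0.9]
}}

```text
time: 5.03
ee_pos: [0.4472, -0.3016, 0.2511]
eef_rot: [2.198, 2.243, 0.0]
force: [0.2, -0.7, -0.9]
width: 0.0137
grasp_force: 40.0
```

{"api": "step_arm", "payload": {
  "series": [0,0,0.179,0.0267,-0.0128,-0.002,0.9,0,0,0.358,0.0534,-0.0256,-0.004,0.9,0,0,0.536,0.08,-0.0385,-0.006,0.9,0,0,0.715,0.107,-0.0514,-0.008,0.9,0,0,0.894,0.1334,-0.0642,-0.01,0.9]
}}

```text
time: 5.65
ee_pos: [0.3796, -0.1685, 0.2593]
eef_rot: [-2.956, -1.063, 0.0]
force: [0.3, -0.1, -1.9]
width: 0.0137
grasp_force: 40.0
```

{"api": "step_arm", "payload": {
  "series": [0,0,0.18,0.0073,-0.03,0,0.9,0,0,0.36,0.0146,-0.061,0,0.9,0,0,0.54,0.022,-0.0913,0,0.9,0,0,0.72,0.0291,-0.1218,0,0.9,0,0,0.899,0.0364,-0.1522,0,0.9]
}}

```text
time: 6.28
ee_pos: [0.3096, -0.0285, 0.2593]
eef_rot: [-3.124, 0.327, 0.0]
force: [0.4, 0.3, -1.2]
width: 0.014
grasp_force: 40.0
```

```bash
python3 - <<'E'
from h import *
log()
w=optics.snapshot('wrist'); save('wrist_d',w['color']); np.savez('wd.npz',**w)
for q in ['tray','insert_1','cover','cover_hub','basket','rod_tip','collar']: print(q,[(round(x['confidence'],2),np.round(x['bbox']).astype(int).tolist()) for x in spotter.trace('wrist',q)[:5]])
E
```

```text
t 6.28 [ 0.3096 -0.0285  0.2593] xyaw -11.9 j [-0.32 -0.16  1.89  0.    1.41  1.46] w 0.0140 F [ 0.4  0.3 -1.2] g 40.0
tray [(0.85, [274, 93, 197, 110])]
insert_1 [(0.79, [260, 70, 15, 23]), (0.69, [205, 116, 19, 16]), (0.58, [207, 72, 19, 22]), (0.53, [260, 107, 20, 20])]
cover [(0.93, [76, 117, 105, 102])]
cover_hub [(0.75, [76, 119, 102, 108])]
basket [(0.66, [43, 14, 81, 25])]
rod_tip [(0.57, [42, 12, 83, 22]), (0.52, [209, 72, 24, 26])]
collar []
```

View pics/wrist_d.png

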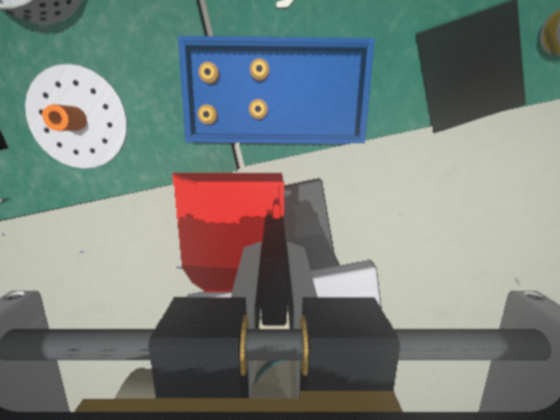

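```bash
python3 - <<'E'
from h import *
from scipy.optimize import least_squares
w=dict(np.load('wd.npz')); c=w['color']
hsv=cv2.cvtColor(c,cv2.COLOR_RGB2HSV); m=((abs(hsv[:,:,0].astype(int)-109)<9)&(hsv[:,:,1]>120)).astype(np.uint8); m[150:]=0;m[:,:170]=0;m[:,385:]=0
m=cv2.morphologyEx(m,cv2.MORPH_CLOSE,np.ones((25,25)));n,l,st,_=cv2.connectedComponentsWithStats(m); m=(l==1+np.argmax(st[1:,4])).astype(np.uint8)
print(np.unique(hsv[90,300:340,0]))
cn=max(cv2.findContours(m,0,2)[0],key=cv2.contourArea); h=cv2.convexHull(cn)
ap=cv2.approxPolyDP(h,4,True).reshape(-1,2); print(ap.tolist())
P=np.array([[x,y,z] for z in(0,.03) for x in(-.112,.112) for y in(-.055,.055)])
def W(q,P): return R.from_euler('z',q[2]).apply(P)+[q[0],q[1],0]
def sil(q):
    im=np.zeros((420,560),np.uint8); cv2.fillConvexPoly(im,cv2.convexHull(np.round(proj(w,W(q,P))*16).astype(np.int32)),1,shift=4); return im
from scipy.optimize import minimize
f=lambda q:np.sum(sil([q[0]/100,q[1]/100,q[2]/10])!=m)
s=minimize(f,[42.7,-5.8,13.7],method='Nelder-Mead',options=dict(initial_simplex=[[42.7,-5.8,13.7],[43.2,-5.8,13.7],[42.7,-5.3,13.7],[42.7,-5.8,14.0]]))
q=[s.x[0]/100,s.x[1]/100,s.x[2]/10]; print('tray',q[:2],np.degrees(q[2]),s.fun,m.sum())
for u,v in [(260,69),(208,72),(206,114),(259,109)]:
    X=atz(w,u,v,.024); print('ins tray frame',np.round(R.from_euler('z',-q[2]).apply(X-[q[0],q[1],0]),4))
# scoop mouth edge in the image: expected from the grip
o=get_obs(); r=R.from_rotvec(o['eef_rot']); B=np.column_stack([-r.as_matrix()[:,1],r.as_matrix()[:,0],-r.as_matrix()[:,2]]) # scoop x=-ty, z=-tz
S=lambda p:o['ee_pos']+r.apply([0,0,-.002])+B@(np.array(p)-[-.0405,0,.095])
print(np.linalg.det(B)); print('mouth px',np.round(proj(w,[S([.0475,-.045,0]),S([.0475,.045,0]),S([-.0475,-.045,0]),S([-.0475,-.045,.045])])))
E
```

```text
[107 108]
[[178, 36], [373, 38], [363, 141], [186, 141]]
tray [np.float64(0.43258602794542356), np.float64(-0.05628738077374768)] 77.89058292041756 1933.0 19944
ins tray frame [ 0.0191 -0.0229  0.024 ]
ins tray frame [ 0.0831 -0.0194  0.024 ]
ins tray frame [0.0886 0.0296 0.024 ]
ins tray frame [0.0209 0.0235 0.024 ]
-0.9999999999999997
mouth px [[183. 264.]
 [174. 169.]
 [284. 264.]
 [285. 289.]]
```

```bash
python3 - <<'E'
from h import *
from scipy.optimize import least_squares
w=dict(np.load('wd.npz'))
P=np.array([[.112,-.055,.03],[-.112,-.055,.03],[-.112,.055,.03],[.112,.055,.03]])
# corner pixels, tray +x to image left, tray -y (world +x) at image top
for O in ([[179,37.5],[374,38.5],[367,142],[186,142]],[[178,36],[373,38],[363,141],[186,141]]):
    W=lambda q:R.from_euler('z',q[2]).apply(P)+[q[0],q[1],0]
    s=least_squares(lambda q:(proj(w,W(q))-O).ravel(),[.43,-.057,1.36]); print(s.x[:2],np.degrees(s.x[2]),np.round(s.fun,1))
c=w['color'][25:150,165:390]; save('tray_zoom',cv2.resize(c,(800,444),interpolation=cv2.INTER_CUBIC))
E
```

```text
[ 0.42908435 -0.05668551] 77.89378638410903 [ 2.7  3.7 -2.3  3.1 -3.4 -4.3  3.  -4.7]
[ 0.43047687 -0.05514678] 77.64577174354315 [ 2.3  3.7 -2.6  3.  -1.  -3.8  1.3 -4.9]
```

View pics/tray_zoom.png

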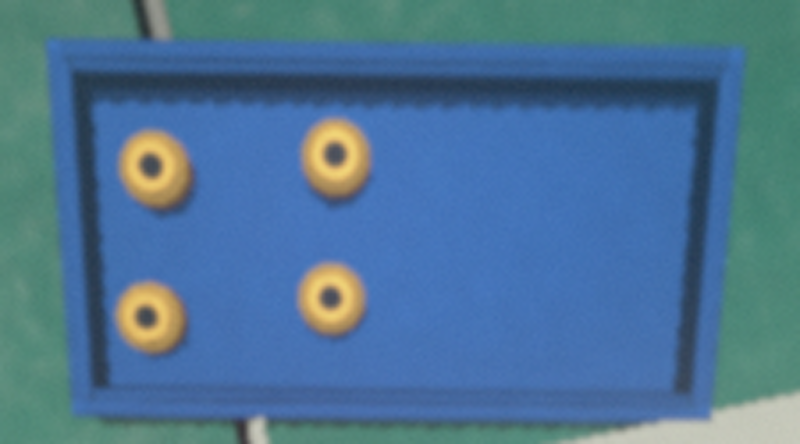

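```bash
python3 - <<'E'
from h import *
from scipy.optimize import least_squares
w=dict(np.load('wd.npz')); k=800/225
Z=lambda a:np.array(a)/k+[165,25]
P=np.array([[.108,-.051,.03],[-.108,-.051,.03],[-.108,.051,.03],[.108,.051,.03]])
W=lambda q,P:R.from_euler('z',q[2]).apply(P)+[q[0],q[1],0]
O=Z([[72,72],[718,79],[688,393],[93,388]])
s=least_squares(lambda q:(proj(w,W(q,P))-O).ravel(),[.43,-.057,1.36]); q=s.x; print(q[:2],np.degrees(q[2]),np.round(s.fun,1))
F=P.copy();F[:,2]=.004
print('floor corners zoom',np.round((proj(w,W(q,F))-[165,25])*k))
for u,v in [(336,157),(152,167),(150,317),(332,298)]:
    X=atz(w,*Z([u,v]),.024); print('ins',np.round(R.from_euler('z',-q[2]).apply(X-[q[0],q[1],0]),4))
E
```

```text
[ 0.42837238 -0.05530667] 77.43065343145459 [-0.5 -0.1  0.2 -0.1  0.8  0.4 -0.5  0.1]
floor corners zoom [[ 91.  91.]
 [697.  97.]
 [672. 392.]
 [110. 386.]]
ins [ 0.0199 -0.0269  0.024 ]
ins [ 0.0835 -0.0231  0.024 ]
ins [0.0868 0.0262 0.024 ]
ins [0.0215 0.0191 0.024 ]
```

```bash
python3 - <<'E'
from h import *
w=dict(np.load('wd.npz')); c=w['color'].astype(int)
m=(c[:,:,0]>90)&(c[:,:,0]>1.8*c[:,:,1])&(c[:,:,0]>1.8*c[:,:,2]); m[:150]=0;m[300:]=0
for u in range(180,290,15): print(u,'top row',np.argmax(m[:,u]), end='; ')
print()
for v in range(176,262,12): print(v,'left',np.argmax(m[v]), 'right',559-np.argmax(m[v][::-1]),end='; ')
o=get_obs(); r=R.from_rotvec(o['eef_rot']); A=r.as_matrix(); B=np.column_stack([-A[:,1],-A[:,0],-A[:,2]])
S=lambda p:o['ee_pos']+r.apply([0,0,-.002])+B@(np.array(p)-[-.0405,0,.095])
for z in(0,.045): print('\n z',z,np.round(proj(w,[S([x,y,z]) for x,y in[(.0475,-.045),(-.0475,-.045),(-.0475,.045),(.0475,.045)]]),1).tolist())
print(np.round(proj(w,[S([-.0475,-.0425,0])]),1))
E
```

```text
180 top row 174; 195 top row 174; 210 top row 174; 225 top row 174; 240 top row 174; 255 top row 174; 270 top row 174; 285 top row 0; 
176 left 173 right 280; 188 left 175 right 284; 200 left 176 right 284; 212 left 177 right 284; 224 left 178 right 264; 236 left 179 right 263; 248 left 181 right 243; 260 left 182 right 239; 
 z 0 [[173.7, 169.4], [283.9, 168.6], [283.7, 263.9], [183.3, 264.5]]

 z 0.045 [[153.2, 178.4], [285.9, 177.4], [285.4, 289.1], [166.8, 289.8]]
[[283.9 171.5]]
```

```bash
python3 - <<'E'
from h import *
plan([([.411,-.1503,.2],Rt(-12.6)),([.411,-.1503,.145],Rt(-12.6))])
E
```

```text
[0.0004, 0.0, 0.0177] [0.122, 0.0975, 0.0594] rows 2.7
[0.0, 0.0, 0.0] [-0.0, -0.0, 0.055] rows 0.9
```

{"api": "step_arm", "payload": {
  "series": [0,0,0.018,0.04,0.03,0.02,0.9,0,0,0.018,0.08,0.065,0.04,0.9,0,0,0.018,0.122,0.0975,0.06,0.9,0,0,0.018,0.122,0.0975,0.11,0.9,0,0,0.018,0.122,0.0975,0.115,0.9]
}}

```text
time: 7.3
ee_pos: [0.4079, -0.1491, 0.1412]
eef_rot: [-3.119, 0.347, 0.014]
force: [0.1, -0.3, -1.5]
width: 0.0141
grasp_force: 40.0
```

```bash
python3 - <<'E'
from h import *
log()
w=optics.snapshot('wrist'); np.savez('we.npz',**w); save('wrist_e',cv2.resize(w['color'][90:320,100:420],(800,575),interpolation=cv2.INTER_CUBIC))
E
```

```text
t 7.30 [ 0.4079 -0.1491  0.1412] xyaw -12.7 j [-0.51  0.14  1.91 -0.    1.11  1.28] w 0.0141 F [ 0.1 -0.3 -1.5] g 40.0
```

View pics/wrist_e.png

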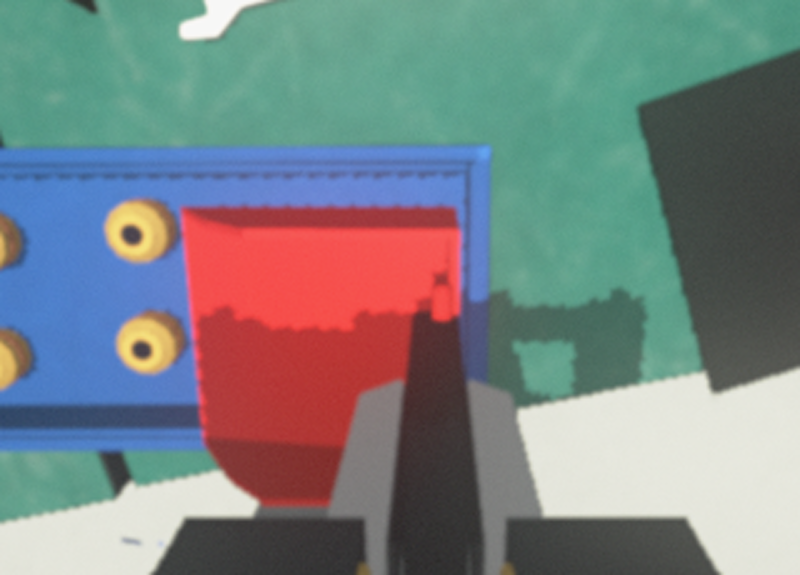

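```bash
python3 - <<'E'
from h import *
w=dict(np.load('we.npz')); k=2.5; q=[.4284,-.0553,np.radians(77.43)]
T=lambda X:np.round(R.from_euler('z',-q[2]).apply(X-np.array([q[0],q[1],0]))*1e3,1)
z=get_obs()['ee_pos'][2]-.0937; print('z',z); log()
for n,u,v,zz in [('mouth far',182,207,z),('mouth near',205,440,z),('back far bottom',458,207,z)]: print(n,T(atz(w,100+u/k,90+v/k,zz)))
for n,u,v,zz in [('rim in far -x',466,172,.03),('rim in near',200,432,.03),('outer corner',490,147,.03)]: print(n,T(atz(w,100+u/k,90+v/k,zz)))
plan([([.411,-.1503,.12],Rt(-12.6))])
E
```

```text
z 0.048894961153311406
t 7.35 [ 0.4089 -0.1493  0.1426] xyaw -12.7 j [-0.51  0.13  1.91 -0.    1.11  1.28] w 0.0140 F [-0.5  0.1 -1.5] g 40.0
mouth far [ -8.3 -43.1  48.9]
mouth near [-8.  45.7 48.9]
back far bottom [-103.5  -42.9   48.9]
rim in far -x [-106.9  -52.6   30. ]
rim in near [ 0.2 51.7 30. ]
outer corner [-115.5  -61.6   30. ]
[-0.0016, 0.0055, -0.001] [0.0024, 0.0006, 0.0226] rows 0.4
```

{"api": "step_arm", "payload": {
  "series": [0,0,0,-0.0015,0,0.01,0.9,0,0,0,-0.0015,0,0.015,0.9,0,0,0,-0.0015,0,0.015,0.9,0,0,0,-0.0015,0,0.015,0.9]
}}

```text
time: 7.85
ee_pos: [0.4094, -0.1492, 0.1302]
eef_rot: [3.122, -0.345, 0.002]
force: [0.0, -0.5, -0.7]
width: 0.014
grasp_force: 40.0
```

```bash
python3 - <<'E'
from h import *
log(); plan([([.4095,-.1495,.0985],Rt(-12.6))])
w=optics.snapshot('wrist'); np.savez('we.npz',**w); c=w['color'].astype(int)
m=(c[:,:,0]>90)&(c[:,:,0]>1.8*c[:,:,1])&(c[:,:,0]>1.8*c[:,:,2]); m[:150]=0
top=[np.argmax(m[:,u]) for u in (190,215,240,265)]; print(top)
q=[.4284,-.0553,np.radians(77.43)]; z=get_obs()['ee_pos'][2]-.0937
for u,v in zip((190,215,240,265),top): print(np.round(R.from_euler('z',-q[2]).apply(atz(w,u,v,z)-[q[0],q[1],0])*1e3,1))
E
```

```text
t 7.85 [ 0.4094 -0.1492  0.1302] xyaw -12.6 j [-0.51  0.14  1.93 -0.    1.06  1.28] w 0.0140 F [ 0.  -0.5 -0.7] g 40.0
[0.0005, -0.0016, 0.0] [0.0001, 0.0002, 0.0317] rows 0.5
[np.int64(174), np.int64(174), np.int64(174), np.int64(174)]
[-22.6 -44.1  36.4]
[-44.3 -44.1  36.4]
[-66.1 -44.   36.4]
[-87.8 -44.   36.4]
```

{"api": "step_arm", "payload": {
  "series": [0,0,0,0.001,0,0.01,0.9,0,0,0,0.001,0,0.02,0.9,0,0,0,0.001,0,0.028,0.9,0,0,0,0.001,0,0.032,0.9,0,0,0,0.001,0,0.032,0.9]
}}

```text
time: 8.52
ee_pos: [0.4095, -0.1492, 0.0977]
eef_rot: [-3.122, 0.345, 0.002]
force: [-1.8, 1.2, 4.0]
width: 0.0141
grasp_force: 40.0
```

```bash
python3 - <<'E'
from h import *
log()
E
```

```text
t 8.53 [ 0.4095 -0.1492  0.0977] xyaw -12.6 j [-0.51  0.18  1.98 -0.    0.98  1.28] w 0.0141 F [-1.8  1.2  4. ] g 40.0
```

{"api": "step_arm", "payload": {
  "series": [0,0,0,0,-0.008,0.0005,0.9,0,0,0,0,-0.018,0.0005,0.9,0,0,0,0,-0.028,0.0005,0.9,0,0,0,0,-0.038,0.0005,0.9,0,0,0,0,-0.048,0.0005,0.9]
}}

```text
time: 9.15
ee_pos: [0.4225, -0.1043, 0.0981]
eef_rot: [3.119, -0.343, 0.007]
force: [0.2, -5.5, 5.0]
width: 0.0137
grasp_force: 40.0
```

{"api": "step_arm", "payload": {
  "series": [0,0,0,0,-0.008,0,0.9,0,0,0,0,-0.016,0,0.9,0,0,0,0,-0.024,0,0.9,0,0,0,0,-0.032,0,0.9,0,0,0,0,-0.04,0,0.9]
}}

```text
time: 9.78
ee_pos: [0.4313, -0.0653, 0.0981]
eef_rot: [3.119, -0.342, 0.007]
force: [0.7, -5.6, 6.1]
width: 0.0137
grasp_force: 40.0
```

```bash
python3 - <<'E'
from h import *
log(); w=optics.snapshot('wrist'); np.savez('wf.npz',**w); save('wrist_f',cv2.resize(w['color'][90:320,100:420],(640,460),interpolation=cv2.INTER_CUBIC))
q=[.4284,-.0553,np.radians(77.43)]; print(R.from_euler('z',-q[2]).apply(get_obs()['ee_pos']-[q[0],q[1],0])*1e3)
E
```

```text
t 9.78 [ 0.4313 -0.0653  0.0981] xyaw -12.5 j [-0.31  0.18  1.98 -0.    0.97  1.48] w 0.0137 F [ 0.7 -5.6  6.1] g 40.0
[-8.07854505 -4.8506378  98.026734  ]
```

View pics/wrist_f.png

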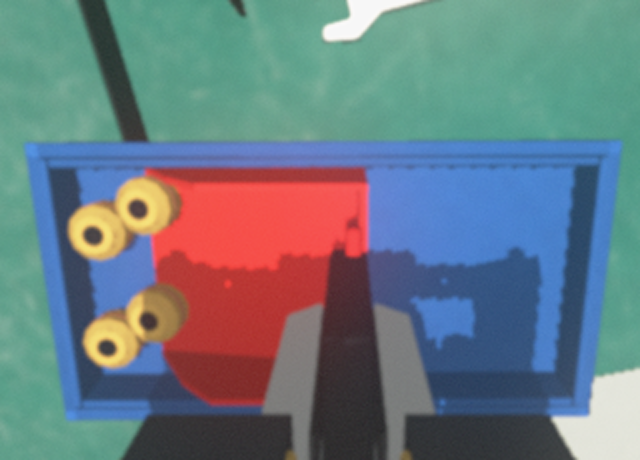

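{"api": "step_arm", "payload": {
  "series": [0,0,0,-0.001,-0.005,0,0.9,0,0,0,-0.001,-0.01,0,0.9,0,0,0,-0.001,-0.014,0,0.9,0,0,0,-0.001,-0.018,0,0.9,0,0,0,-0.001,-0.022,0,0.9]
}}

```text
time: 10.45
ee_pos: [0.435, -0.0444, 0.0982]
eef_rot: [3.118, -0.341, 0.007]
force: [0.4, -8.8, 7.4]
width: 0.0138
grasp_force: 40.0
```

{"api": "step_arm", "payload": {
  "series": [0,0,0,0,-0.003,0,0.9,0,0,0,0,-0.005,0,0.9,0,0,0,0,-0.007,0,0.9,0,0,0,0,-0.008,0,0.9,0,0,0,0,-0.008,0,0.9]
}}

```text
time: 11.08
ee_pos: [0.4366, -0.0366, 0.0982]
eef_rot: [3.118, -0.341, 0.007]
force: [-0.0, -6.7, 8.0]
width: 0.0142
grasp_force: 40.0
```

```bash
python3 - <<'E'
from h import *
log(); w=optics.snapshot('wrist'); np.savez('wf.npz',**w); save('wrist_g',cv2.resize(w['color'][90:320,100:420],(640,460),interpolation=cv2.INTER_CUBIC))
q=[.4284,-.0553,np.radians(77.43)]; print(R.from_euler('z',-q[2]).apply(get_obs()['ee_pos']-[q[0],q[1],0])*1e3)
for c,q in (('wrist','insert_1'),): print([(round(x['confidence'],2),np.round(x['bbox']).astype(int).tolist()) for x in spotter.trace(c,q)[:6]])
E
```

```text
t 11.07 [ 0.4366 -0.0366  0.0982] xyaw -12.5 j [-0.24  0.18  1.98 -0.01  0.98  1.55] w 0.0142 F [-0.  -6.7  8. ] g 40.0
[19.98185401 -3.96227376 98.19926571]
[(0.87, [202, 237, 37, 28]), (0.73, [187, 214, 28, 31]), (0.72, [186, 261, 32, 30]), (0.72, [198, 196, 31, 25])]
```

View pics/wrist_g.png

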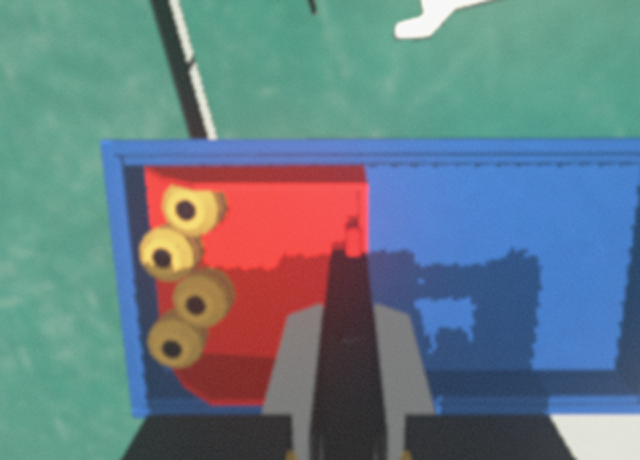

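```bash
cat >> h.py <<'E'
G=np.array([-.0405,-.0037,.0937])  # TCP in the scoop frame
def scoop(psi,pitch,c,X): # pitch>0 mouth down (deg); scoop point c held at world X -> tcp pose
    B=R.from_euler('z',psi,degrees=True)*R.from_euler('y',pitch,degrees=True)
    T=B*R.from_matrix(np.array([[0,-1,0],[-1,0,0],[0,0,-1.]]))  # columns: tool x=-sy, y=-sx, z=-sz
    return np.array(X)+B.apply(G-np.array(c)),T
def spos(c): # world position of scoop point now
    o=get_obs(); r=R.from_rotvec(o['eef_rot'])*R.from_matrix(np.array([[0,-1,0],[-1,0,0],[0,0,-1.]]))
    return o['ee_pos']+r.apply(np.array(c)-G)
def rows(start,wps): # all rows relative to start
    p,r=start
    for P,Q in wps: print(np.round(np.r_[(r.inv()*Q).as_rotvec(),r.inv().apply(P-p)],4).tolist())
E
python3 - <<'E'
from h import *
o=get_obs(); st=(o['ee_pos'],R.from_rotvec(o['eef_rot']))
f=R.from_euler('z',77.43,degrees=True).apply([1,0,0])
b=np.array([-.0475,0,0]); X=spos(b); print(X, spos([.0475,0,0]))
A=[scoop(77.5,-t,b,X+f*(.002+.005*t/27)+[0,0,.004*t/27]) for t in (0,3,6,9,12,15,18,21,24,27)]
rows(st,A[:5]); print(); rows(A[4],A[5:])
E
```

```text
[ 0.43187737 -0.04320397  0.00451705] [0.45242322 0.04954665 0.00408027]
[0.0046, -0.005, 0.0002, 0.0005, -0.0016, -0.0]
[0.057, -0.0049, 0.0003, 0.0005, 0.0028, -0.0007]
[0.1093, -0.0049, 0.0004, 0.0005, 0.0072, -0.0011]
[0.1617, -0.0049, 0.0006, 0.0005, 0.0115, -0.0012]
[0.214, -0.0049, 0.0007, 0.0005, 0.0158, -0.0011]

[0.0524, 0.0, -0.0, 0.0, 0.0043, -0.0006]
[0.1047, -0.0, -0.0, 0.0, 0.0086, -0.0009]
[0.1571, 0.0, -0.0, 0.0, 0.0128, -0.0009]
[0.2094, 0.0, -0.0, 0.0, 0.0171, -0.0007]
[0.2618, 0.0, 0.0, 0.0, 0.0213, -0.0002]
```

{"api": "step_arm", "payload": {
  "series": [0,0,0,0,-0.001,0,0.9,0,0,0,0,-0.002,0,0.9,0,0,0,0,-0.002,0,0.9]
}}

```text
time: 11.55
ee_pos: [0.4369, -0.0361, 0.0985]
eef_rot: [3.115, -0.339, 0.007]
force: [-1.3, -11.1, 9.8]
width: 0.0134
grasp_force: 40.0
```

{"api": "step_arm", "payload": {
  "series": [0.052,0,0,0,0.0043,-0.001,0.9,0.105,0,0,0,0.0088,-0.0015,0.9,0.157,0,0,0,0.0132,-0.0017,0.9,0.21,0,0,0,0.0175,-0.0017,0.9,0.21,0,0,0,0.0175,-0.0017,0.9]
}}

```text
time: 12.18
ee_pos: [0.4308, -0.0529, 0.0976]
eef_rot: [-2.921, 0.322, -0.033]
force: [-2.1, -8.9, -2.1]
width: 0.0137
grasp_force: 40.0
```

{"api": "step_arm", "payload": {
  "series": [0.0524,0,0,0,0.0043,-0.0006,0.9,0.105,0,0,0,0.0086,-0.0009,0.9,0.157,0,0,0,0.0128,-0.0009,0.9,0.209,0,0,0,0.0171,-0.0007,0.9,0.262,0,0,0,0.0213,-0.0002,0.9]
}}

```text
time: 12.8
ee_pos: [0.4263, -0.0693, 0.0938]
eef_rot: [-2.653, 0.294, -0.07]
force: [-0.3, -0.4, -3.3]
width: 0.0139
grasp_force: 40.0
```

```bash
python3 - <<'E'
from h import *
log(); w=optics.snapshot('wrist'); save('wrist_h',cv2.resize(w['color'][90:320,100:420],(640,460),interpolation=cv2.INTER_CUBIC))
print(spos([-.0475,0,0]),spos([.0475,0,0]))
E
```

```text
t 12.80 [ 0.4263 -0.0693  0.0938] xyaw -12.6 j [-0.7   0.27  2.    0.46  1.14  0.84] w 0.0139 F [-0.3 -0.4 -3.3] g 40.0
[ 0.43052904 -0.0342022   0.00633621] [0.44918618 0.04824109 0.04969534]
```

View pics/wrist_h.png

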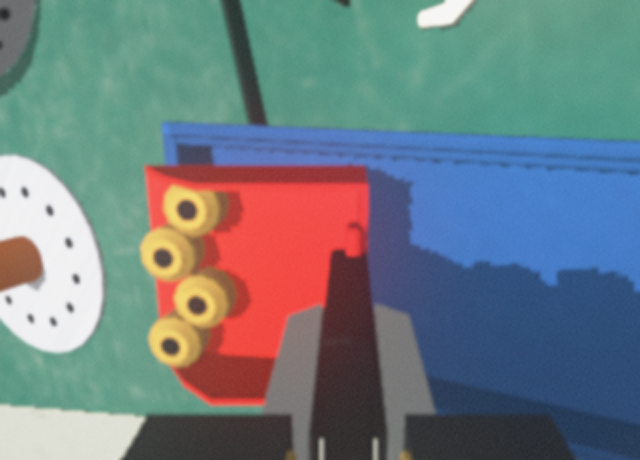

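```bash
python3 - <<'E'
from h import *
o=get_obs(); st=(o['ee_pos'],R.from_rotvec(o['eef_rot']))
m=np.array([.0475,0,0]); X=spos(m)
A=[scoop(77.5,-t,m,X+[0,0,h]) for t,h in ((28,.005),(30,.012),(33,.02),(36,.03),(39,.038),(42,.045))]
rows(st,A[:5]); print(); rows(A[4],A[5:])
E
```

```text
[0.0147, -0.0, -0.0039, 0.0003, -0.0009, -0.0031]
[0.0496, -0.0001, -0.0039, 0.0003, -0.001, -0.0062]
[0.102, -0.0002, -0.0039, 0.0003, -0.0001, -0.0083]
[0.1544, -0.0003, -0.0039, 0.0003, -0.0003, -0.012]
[0.2067, -0.0004, -0.0039, 0.0003, -0.0, -0.0138]

[0.0524, 0.0, -0.0, 0.0, 0.0004, -0.0007]
```

{"api": "step_arm", "payload": {
  "series": [0.015,0,0,0,-0.001,-0.003,0.9,0.05,0,0,0,-0.001,-0.006,0.9,0.102,0,0,0,0,-0.0083,0.9,0.154,0,0,0,0,-0.012,0.9,0.207,0,0,0,0,-0.014,0.9]
}}

```text
time: 13.48
ee_pos: [0.4258, -0.0759, 0.1073]
eef_rot: [-2.449, 0.27, -0.098]
force: [0.2, 0.9, -2.6]
width: 0.0139
grasp_force: 40.0
```

{"api": "step_arm", "payload": {
  "series": [0.0524,0,0,0,0.0004,-0.001,0.9,0.0524,0,0,0,0.0004,-0.001,0.9,0.0524,0,0,0,0.0004,-0.001,0.9]
}}

```text
time: 13.85
ee_pos: [0.4253, -0.0765, 0.1076]
eef_rot: [-2.399, 0.265, -0.102]
force: [0.6, -0.7, -2.7]
width: 0.0138
grasp_force: 40.0
```

```bash
python3 - <<'E'
from h import *
log(); w=optics.snapshot('wrist'); save('wrist_i',cv2.resize(w['color'][90:320,100:420],(640,460),interpolation=cv2.INTER_CUBIC))
print(spos([-.0475,0,0]),spos([.0475,0,0]))
print([(round(x['confidence'],2),np.round((x['bbox'][:2]-np.array([100,90]))*2).astype(int).tolist()) for x in spotter.trace('wrist','insert_1')[:6]])
E
```

```text
t 13.85 [ 0.4253 -0.0765  0.1076] xyaw -12.6 j [-0.85  0.37  1.98  0.59  1.33  0.63] w 0.0138 F [ 0.6 -0.7 -2.7] g 40.0
[ 0.43420482 -0.01961838  0.03321257] [0.44958902 0.04943393 0.09661688]
[(0.87, [328, 219]), (0.75, [313, 292]), (0.67, [300, 257]), (0.55, [274, 345])]
```

```bash
python3 - <<'E'
from h import *
def tp(psi,pitch,P): return (np.array(P),scoop(psi,pitch,[0,0,0],[0,0,0])[1])
plan([tp(77.5,-24,[.43,-.07,.2]),tp(77.5,-18,[.44,-.05,.275]),tp(115,-18,[.47,0,.275]),tp(152,-18,[.50,.04,.275]),tp(190,-16,[.56,.09,.275]),tp(190,-14,[.65,.15,.275]),tp(190,-14,[.742,.213,.275])])
E
```

```text
[-0.3118, -0.0013, -0.0008] [0.0033, -0.0669, -0.0639] rows 1.7
[-0.1047, -0.0, -0.0] [0.0054, -0.0503, -0.0597] rows 1.3
[0.0, -0.2023, -0.6225] [0.0185, -0.0526, 0.0171] rows 3.5
[-0.0, -0.1996, -0.6142] [0.0441, -0.0224, 0.0073] rows 3.5
[-0.0336, -0.1939, -0.6343] [0.0723, 0.0281, -0.0091] rows 3.6
[-0.0349, -0.0, 0.0] [0.0435, 0.0952, -0.0273] rows 1.7
[0.0, 0.0, 0.0] [0.0461, 0.0985, -0.0246] rows 1.8
```

{"api": "step_arm", "payload": {
  "series": [-0.04,0,0,0,-0.008,-0.008,0.9,-0.1,0,0,0.001,-0.022,-0.021,0.9,-0.17,0,0,0.002,-0.037,-0.036,0.9,-0.24,0,0,0.003,-0.052,-0.05,0.9,-0.312,0,0,0.0033,-0.067,-0.064,0.9]
}}

```text
time: 14.58
ee_pos: [0.4294, -0.0695, 0.2009]
eef_rot: [-2.71, 0.299, -0.063]
force: [0.0, 0.0, -2.1]
width: 0.0139
grasp_force: 40.0
```

{"api": "step_arm", "payload": {
  "series": [-0.02,0,0,0.001,-0.01,-0.014,0.9,-0.04,0,0,0.002,-0.022,-0.028,0.9,-0.065,0,0,0.003,-0.034,-0.041,0.9,-0.09,0,0,0.004,-0.044,-0.052,0.9,-0.105,0,0,0.0054,-0.0503,-0.06,0.9]
}}

```text
time: 15.2
ee_pos: [0.4393, -0.0494, 0.2759]
eef_rot: [-2.812, 0.309, -0.049]
force: [-0.4, 0.2, -2.8]
width: 0.0136
grasp_force: 40.0
```

{"api": "step_arm", "payload": {
  "series": [0,-0.03,-0.093,0.003,-0.008,0.0026,0.9,0,-0.071,-0.218,0.0065,-0.0184,0.006,0.9,0,-0.111,-0.342,0.01,-0.029,0.0094,0.9,0,-0.157,-0.482,0.0144,-0.041,0.0133,0.9,0,-0.2023,-0.6225,0.0185,-0.0526,0.0171,0.9]
}}

```text
time: 15.82
ee_pos: [0.4699, -0.0001, 0.2749]
eef_rot: [-2.764, -0.617, 0.099]
force: [-0.7, -0.7, -3.1]
width: 0.0139
grasp_force: 40.0
```

{"api": "step_arm", "payload": {
  "series": [0,-0.04,-0.123,0.0088,-0.0045,0.0015,0.9,0,-0.08,-0.246,0.0176,-0.009,0.003,0.9,0,-0.12,-0.369,0.0265,-0.0134,0.0044,0.9,0,-0.16,-0.491,0.0353,-0.018,0.0058,0.9,0,-0.2,-0.614,0.0441,-0.0224,0.0073,0.9]
}}

```text
time: 16.45
ee_pos: [0.5001, 0.0399, 0.2748]
eef_rot: [-2.452, -1.477, 0.235]
force: [-0.1, -0.8, -2.9]
width: 0.0136
grasp_force: 40.0
```

```bash
python3 - <<'E'
from h import *
log(); w=optics.snapshot('wrist'); save('wrist_j',w['color'])
print(spos([-.0475,0,0]),spos([.0475,0,0]))
print([(round(x['confidence'],2),np.round((x['bbox'][:2]-np.array([100,90]))*2).astype(int).tolist()) for x in spotter.trace('wrist','insert_1')[:6]])
def tp(psi,pitch,P): return (np.array(P),scoop(psi,pitch,[0,0,0],[0,0,0])[1])
plan([tp(190,-16,[.56,.09,.275]),tp(190,-14,[.65,.15,.275]),tp(190,-14,[.742,.213,.275])])
E
```

```text
t 16.45 [0.5001 0.0399 0.2748] xyaw 62.1 j [-0.14  0.3   1.38  0.11  1.75  0.35] w 0.0136 F [-0.1 -0.8 -2.9] g 40.0
[0.47986669 0.04899186 0.18324675] [0.39982068 0.09082037 0.21270878]
[(0.94, [326, 216]), (0.7, [296, 255]), (0.5, [275, 345]), (0.43, [313, 292])]
[-0.0347, -0.1947, -0.6339] [0.0712, 0.0277, -0.0095] rows 3.6
[-0.0349, -0.0, 0.0] [0.0435, 0.0952, -0.0273] rows 1.7
[0.0, 0.0, 0.0] [0.0461, 0.0985, -0.0246] rows 1.8
```

```bash
python3 - <<'E'
from h import *
w=optics.snapshot('wrist'); np.savez('wj.npz',**w)
for q in ['basket','rod_tip','collar','cover','cover_hub']:
    for x in spotter.trace('wrist',q)[:3]:
        b=x['bbox']; print(q,round(x['confidence'],2),np.round(b).astype(int).tolist(),np.round(atz(w,b[0],b[1],.058),3),np.round(atz(w,b[0],b[1],.034),3),np.round(atz(w,b[0],b[1],.004),3))
s=optics.snapshot('scene')
for q in ['basket','rod_tip','collar','cover','cover_hub']:
    for x in spotter.trace('scene',q)[:2]:
        b=x['bbox']; print('scene',q,round(x['confidence'],2),np.round(b).astype(int).tolist())
t=optics.snapshot('top')
for q in ['basket','rod_tip','collar','cover']:
    for x in spotter.trace('top',q)[:2]:
        b=x['bbox']; print('top',q,round(x['confidence'],2),np.round(b).astype(int).tolist(),np.round(atz(t,b[0],b[1],.058),3),np.round(atz(t,b[0],b[1],.02),3))
print('proj rod base/tip wrist',np.round(proj(w,[[.626,.193,.004],[.626,.193,.146]])),'scene',np.round(proj(s,[[.626,.193,.004],[.626,.193,.146]]),1))
E
```

```text
basket 0.57 [380, 41, 126, 81] [0.623 0.167 0.058] [0.625 0.172 0.034] [0.628 0.178 0.004]
basket 0.52 [253, 90, 86, 98] [0.474 0.198 0.058] [0.467 0.205 0.034] [0.458 0.213 0.004]
basket 0.26 [322, 242, 80, 115] [ 0.467 -0.017  0.058] [ 0.459 -0.023  0.034] [ 0.449 -0.032  0.004]
rod_tip 0.74 [378, 41, 129, 79] [0.621 0.169 0.058] [0.623 0.174 0.034] [0.626 0.18  0.004]
rod_tip 0.19 [230, 248, 118, 154] [0.334 0.023 0.058] [0.318 0.019 0.034] [0.298 0.014 0.004]
collar 0.69 [435, 114, 44, 35] [0.643 0.072 0.058] [0.647 0.071 0.034] [0.652 0.069 0.004]
cover 0.96 [252, 89, 87, 99] [0.473 0.199 0.058] [0.466 0.206 0.034] [0.456 0.215 0.004]
cover_hub 0.57 [255, 89, 87, 104] [0.476 0.197 0.058] [0.469 0.204 0.034] [0.461 0.213 0.004]
scene rod_tip 0.84 [220, 240, 37, 37]
scene collar 0.45 [241, 222, 13, 13]
scene collar 0.39 [220, 240, 35, 37]
scene cover 0.97 [247, 272, 37, 33]
scene cover 0.63 [218, 237, 36, 35]
scene cover_hub 0.83 [249, 272, 38, 32]
top rod_tip 0.87 [219, 194, 36, 35] [0.621 0.199 0.058] [0.629 0.206 0.02 ]
top collar 0.35 [370, 257, 41, 40] [ 0.402 -0.299  0.058] [ 0.405 -0.307  0.02 ]
top cover 0.61 [214, 246, 34, 35] [0.447 0.211 0.058] [0.45  0.219 0.02 ]
proj rod base/tip wrist [[373.  31.]
 [372. -22.]] scene [[221.8 242.3]
 [217.7 217.6]]
```

```bash
python3 - <<'E'
from h import *
from scipy.optimize import least_squares
w=dict(np.load('wj.npz')); c=w['color']
a=np.linspace(0,2*np.pi,180)
C=lambda x,y,r,z:np.c_[x+r*np.cos(a),y+r*np.sin(a),0*a+z]
def bb(x,y):
    p=np.vstack([proj(w,C(x,y,.062,0)),proj(w,C(x,y,.062,.058))]); return np.array([p[:,0].min(),p[:,0].max(),p[:,1].max()])
O=np.array([380-63,380+63,41+40.5])
s=least_squares(lambda q:bb(*q)-O,[.626,.193],diff_step=1e-4); print(s.x,s.fun)
save('wrist_j2',cv2.resize(c[0:110,300:460],(800,550),interpolation=cv2.INTER_CUBIC))
E
```

```text
[0.63080532 0.19693009] [-0.28636097  0.22375147  0.0311333 ]
```

View pics/wrist_j2.png

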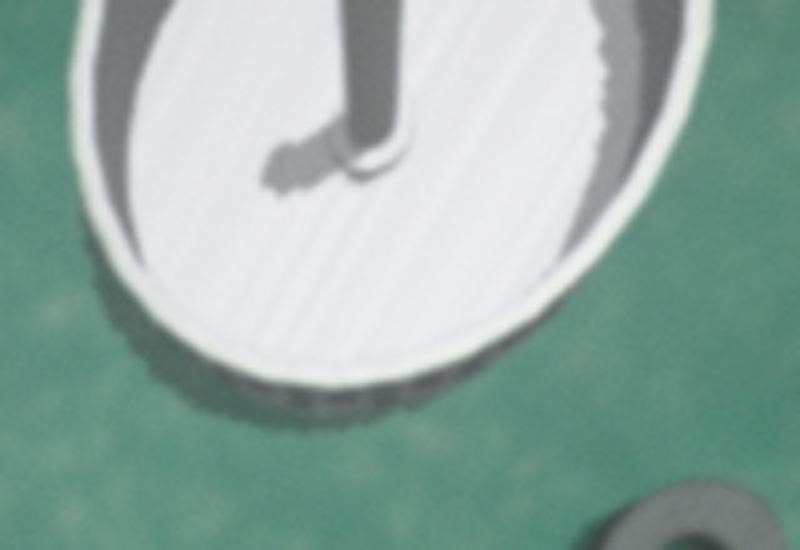

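```bash
python3 - <<'E'
from h import *
def tp(psi,pitch,P): return (np.array(P),scoop(psi,pitch,[0,0,0],[0,0,0])[1])
m=np.array([.0475,0,0]); X=np.array([.6575,.2,0])
S=lambda pitch,z:scoop(190,pitch,m,X+[0,0,z])
A=tp(190,-16,[.56,.09,.275]); B=S(-14,.2); M=((A[0]+B[0])/2,tp(190,-15,[0,0,0])[1])
C=S(-10,.12); D=S(-8,.085)
print(B[0],C[0],D[0],S(45,.085)[0])
plan([A,M,B,C,D])
T=[S(p,.085) for p in (-4,0,5,10,15,20,26,32,38,44)]
print();rows(D,T[:5]);print();rows(T[4],T[5:])
E
```

```text
[0.76327002 0.22240719 0.26962758] [0.75822762 0.22151808 0.19699545] [0.75551959 0.22104058 0.16554089] [0.65288823 0.2029439  0.2134813 ]
[-0.0339, -0.1943, -0.6363] [0.073, 0.0274, -0.0089] rows 3.6
[-0.0175, -0.0, -0.0] [0.0475, 0.108, -0.0282] rows 1.9
[-0.0175, 0.0, 0.0] [0.0475, 0.1085, -0.0263] rows 1.9
[-0.0698, -0.0, -0.0] [-0.0, 0.0126, 0.0717] rows 1.2
[-0.0349, 0.0, -0.0] [-0.0, 0.0028, 0.0315] rows 0.5

[-0.0698, 0.0, 0.0, -0.0, -0.0068, -0.0059]
[-0.1396, -0.0, -0.0, 0.0, -0.0139, -0.0113]
[-0.2269, -0.0, 0.0, 0.0, -0.0233, -0.0174]
[-0.3142, 0.0, -0.0, 0.0, -0.0333, -0.0226]
[-0.4014, 0.0, -0.0, 0.0, -0.0436, -0.0269]

[-0.0873, -0.0, -0.0, 0.0, -0.0085, -0.0073]
[-0.192, 0.0, 0.0, -0.0, -0.0195, -0.0151]
[-0.2967, -0.0, 0.0, -0.0, -0.0312, -0.0216]
[-0.4014, 0.0, -0.0, 0.0, -0.0436, -0.0269]
[-0.5061, 0.0, 0.0, -0.0, -0.0565, -0.0309]
```

{"api": "step_arm", "payload": {
  "series": [-0.007,-0.039,-0.127,0.0146,0.0055,-0.0018,0.9,-0.0135,-0.078,-0.254,0.029,0.011,-0.0036,0.9,-0.02,-0.117,-0.382,0.0438,0.0164,-0.0053,0.9,-0.027,-0.155,-0.509,0.0584,0.022,-0.0071,0.9,-0.034,-0.194,-0.636,0.073,0.0274,-0.0089,0.9]
}}

```text
time: 18.02
ee_pos: [0.5604, 0.0907, 0.2748]
eef_rot: [-1.889, -2.26, 0.317]
force: [0.3, -0.5, -3.4]
width: 0.0139
grasp_force: 40.0
```

{"api": "step_arm", "payload": {
  "series": [-0.0035,0,0,0.0095,0.0216,-0.0056,0.9,-0.007,0,0,0.019,0.0432,-0.0113,0.9,-0.0105,0,0,0.0285,0.0648,-0.0169,0.9,-0.014,0,0,0.038,0.0864,-0.0226,0.9,-0.0175,0,0,0.0475,0.108,-0.0282,0.9]
}}

```text
time: 18.65
ee_pos: [0.6622, 0.1569, 0.272]
eef_rot: [-1.901, -2.266, 0.298]
force: [-0.4, -0.1, -3.0]
width: 0.0143
grasp_force: 40.0
```

{"api": "step_arm", "payload": {
  "series": [-0.0035,0,0,0.0095,0.0216,-0.0053,0.9,-0.007,0,0,0.019,0.0434,-0.0105,0.9,-0.0105,0,0,0.0285,0.065,-0.0158,0.9,-0.014,0,0,0.04,0.09,-0.0218,0.9,-0.0175,0,0,0.0475,0.1085,-0.0263,0.9]
}}

```text
time: 19.27
ee_pos: [0.764, 0.2233, 0.2687]
eef_rot: [-1.909, -2.276, 0.279]
force: [0.6, -0.2, -3.6]
width: 0.0138
grasp_force: 40.0
```

```bash
python3 - <<'E'
from h import *
log(); print(spos([-.0475,0,0]),spos([.0475,0,0]))
w=optics.snapshot('wrist'); save('wrist_k',w['color'])
print([(round(x['confidence'],2),np.round((x['bbox'][:2]-np.array([100,90]))*2).astype(int).tolist()) for x in spotter.trace('wrist','insert_1')[:6]])
for q in ['basket','rod_tip']: print(q,[(round(x['confidence'],2),np.round(x['bbox']).astype(int).tolist()) for x in spotter.trace('wrist',q)[:3]])
print(np.round(proj(w,[[.628,.195,.004],[.628,.195,.146],[.628,.257,.058]])))
# rod tip near the predicted place: bright/dark column profile
E
```

```text
t 19.27 [0.764  0.2233 0.2687] xyaw 100.0 j [0.19 0.83 0.44 0.01 2.12 0.02] w 0.0138 F [ 0.6 -0.2 -3.6] g 40.0
[0.74899082 0.21689996 0.17609676] [0.65823196 0.20085933 0.19912994]
[(0.96, [292, 258]), (0.94, [327, 218]), (0.51, [272, 345]), (0.49, [314, 289])]
basket [(0.67, [223, 158, 91, 35])]
rod_tip [(0.81, [220, 158, 89, 33])]
[[228. 184.]
 [178. 207.]
 [218. 146.]]
```

{"api": "step_arm", "payload": {
  "series": [-0.02,0,0,0,0.003,0.02,0.9,-0.045,0,0,0,0.008,0.045,0.9,-0.07,0,0,0,0.0126,0.0717,0.9,-0.07,0,0,0,0.0126,0.0717,0.9]
}}

```text
time: 19.98
ee_pos: [0.7553, 0.2204, 0.1959]
eef_rot: [-1.941, -2.312, 0.209]
force: [0.3, -0.2, -2.2]
width: 0.014
grasp_force: 40.0
```

{"api": "step_arm", "payload": {
  "series": [-0.017,0,0,0,0.0014,0.016,0.9,-0.035,0,0,0,0.0028,0.0315,0.9,-0.035,0,0,0,0.0028,0.0315,0.9]
}}

```text
time: 20.35
ee_pos: [0.755, 0.2206, 0.1665]
eef_rot: [-1.959, -2.334, 0.164]
force: [0.1, 0.4, -1.8]
width: 0.0133
grasp_force: 40.0
```

```bash
python3 - <<'E'
from h import *
log(); print(spos([-.0475,0,0]),spos([.0475,0,0]))
w=optics.snapshot('wrist'); c=w['color']; m=spos([.0475,0,0])
save('wrist_l',cv2.resize(c[110:290,120:400],(800,514),interpolation=cv2.INTER_CUBIC))
E
```

```text
t 20.35 [0.755  0.2206 0.1665] xyaw 100.0 j [0.19 0.72 0.88 0.   1.68 0.02] w 0.0133 F [ 0.1  0.4 -1.8] g 40.0
[0.7495723  0.21590939 0.07269499] [0.65692498 0.19962669 0.0859746 ]
```

View pics/wrist_l.png

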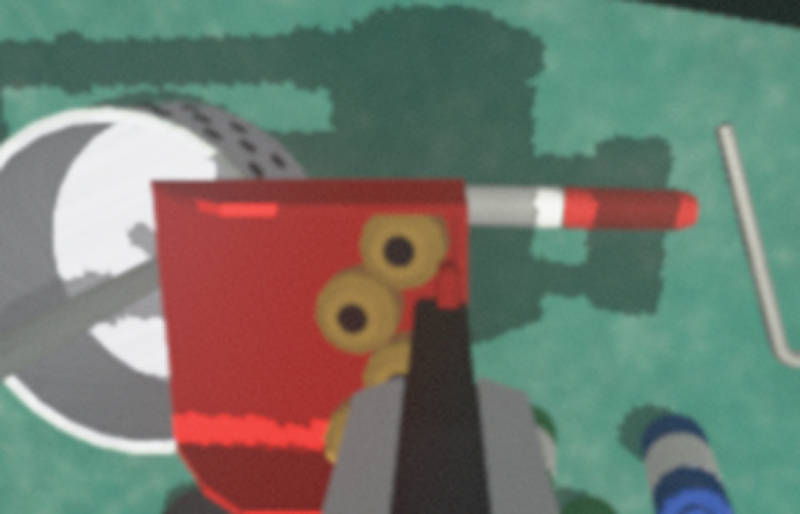

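{"api": "step_arm", "payload": {
  "series": [-0.07,0,0,0,-0.0068,-0.0059,0.9,-0.14,0,0,0,-0.0139,-0.0113,0.9,-0.227,0,0,0,-0.0233,-0.0174,0.9,-0.314,0,0,0,-0.0333,-0.0226,0.9,-0.401,0,0,0,-0.0436,-0.0269,0.9]
}}

```text
time: 21.02
ee_pos: [0.7172, 0.2141, 0.201]
eef_rot: [1.9, 2.263, 0.304]
force: [-0.7, 0.1, -2.1]
width: 0.014
grasp_force: 40.0
```

{"api": "step_arm", "payload": {
  "series": [-0.087,0,0,0,-0.0085,-0.0073,0.9,-0.192,0,0,0,-0.0195,-0.0151,0.9,-0.297,0,0,0,-0.0312,-0.0216,0.9,-0.401,0,0,0,-0.0436,-0.0269,0.9,-0.506,0,0,0,-0.0565,-0.0309,0.9]
}}

```text
time: 21.65
ee_pos: [0.6557, 0.2033, 0.2168]
eef_rot: [1.628, 1.938, 0.79]
force: [0.2, -0.7, -1.9]
width: 0.014
grasp_force: 40.0
```

{"api": "step_arm", "payload": {
  "series": [0,0,0,0,0,0,0.9,0,0,0,0,0,0,0.9,0,0,0,0,0,0,0.9]
}}

```text
time: 22.02
ee_pos: [0.6581, 0.2037, 0.2161]
eef_rot: [1.629, 1.94, 0.788]
force: [0.0, -0.2, -1.0]
width: 0.0138
grasp_force: 40.0
```

```bash
python3 - <<'E'
from h import *
log(); print(spos([-.0475,0,0]),spos([.0475,0,0]))
w=optics.snapshot('wrist'); c=w['color']
print([(round(x['confidence'],2),np.round(x['bbox']).astype(int).tolist()) for x in spotter.trace('wrist','insert_1')[:8]])
hsv=cv2.cvtColor(c,cv2.COLOR_RGB2HSV); m=((hsv[:,:,0]>16)&(hsv[:,:,0]<30)&(hsv[:,:,1]>110)&(hsv[:,:,2]>60)).astype(np.uint8); m[330:]=0
n,l,st,ce=cv2.connectedComponentsWithStats(m); print([(np.round(ce[i]).astype(int).tolist(),int(st[i,4])) for i in range(1,n) if st[i,4]>25])
print('mouth corners px',np.round(proj(w,[spos([.0475,y,0]) for y in(-.045,.045)])).tolist(),'back',np.round(proj(w,[spos([-.0475,y,.014]) for y in(-.045,.045)])).tolist())
s=optics.snapshot('scene'); print('scene',[(round(x['confidence'],2),np.round(x['bbox']).astype(int).tolist()) for x in spotter.trace('scene','insert_1')[:8]])
E
```

```text
t 22.02 [0.6581 0.2037 0.2161] xyaw 100.0 j [ 0.21  0.16  1.97 -0.12  0.24  0.14] w 0.0138 F [ 0.  -0.2 -1. ] g 40.0
[0.72804695 0.21222504 0.15377278] [0.6609618  0.20047026 0.08754281]
[(0.8, [126, 183, 24, 27]), (0.68, [86, 174, 25, 25]), (0.66, [69, 232, 33, 26]), (0.62, [229, 249, 112, 154]), (0.52, [133, 239, 26, 19]), (0.19, [108, 219, 148, 141])]
[([525, 16], 63), ([84, 169], 80), ([88, 178], 149), ([126, 184], 326), ([67, 227], 286), ([77, 235], 115), ([131, 239], 136), ([245, 324], 57), ([303, 324], 42)]
mouth corners px [[170.0, 174.0], [179.0, 269.0]] back [[280.0, 177.0], [279.0, 276.0]]
scene []
```

```bash
python3 - <<'E'
from h import *
w=optics.snapshot('wrist'); np.savez('wm.npz',**w)
for u,v in [(126,183),(86,174),(69,232),(133,239)]:
    X=atz(w,u,v,.02); print(np.round(X,3),'r %.3f'%np.hypot(X[0]-.628,X[1]-.195))
for q in ['basket','rod_tip']: print(q,[(round(x['confidence'],2),np.round(x['bbox']).astype(int).tolist()) for x in spotter.trace('wrist',q)[:2]])
print('basket rim bbox pred',np.round([proj(w,np.c_[.628+.062*np.cos(a),.195+.062*np.sin(a),.058]) for a in np.linspace(0,6.28,9)][0:9]).reshape(-1,2).tolist(), np.round(proj(w,[[.628,.195,.146],[.628,.195,.004]])))
m=np.array([.0475,0,0]); X=np.array([.661,.2005,0])
st=(get_obs()['ee_pos'],R.from_rotvec(get_obs()['eef_rot']))
A=[scoop(190,p,m,X+[0,0,z]) for p,z in ((35,.1),(26,.12),(17,.14),(8,.17),(0,.19))]
rows(st,A); print(A[-1][0])
def tp(psi,P): return (np.array(P),scoop(psi,0,[0,0,0],[0,0,0])[1])
plan([tp(190,[.66,.15,.28]),tp(188,[.5,.02,.28]),tp(186,[.46,-.15,.28]),tp(184.5,[.447,-.3,.28])],A[-1])
E
```

```text
[0.636 0.228 0.02 ] r 0.033
[0.601 0.234 0.02 ] r 0.048
[0.589 0.181 0.02 ] r 0.042
[0.645 0.169 0.02 ] r 0.031
basket [(0.77, [111, 218, 143, 142])]
rod_tip [(0.79, [108, 220, 147, 139])]
basket rim bbox pred [[192.0, 221.0], [179.0, 178.0], [133.0, 155.0], [73.0, 172.0], [44.0, 228.0], [72.0, 279.0], [127.0, 289.0], [173.0, 263.0], [192.0, 221.0]] [[175. 253.]
 [111. 212.]]
[0.1567, 0.0002, -0.0004, -0.0, 0.0264, 0.0063]
[0.3138, 0.0001, -0.0004, 0.0, 0.0514, 0.0087]
[0.4709, 0.0001, -0.0004, 0.0, 0.0736, 0.0127]
[0.628, 0.0001, -0.0004, 0.0, 0.0997, 0.0106]
[0.7676, 0.0, -0.0004, 0.0, 0.1158, 0.014]
[0.74702058 0.21942483 0.2837    ]
[0.0, 0.0, 0.0] [-0.0533, -0.0978, 0.0037] rows 1.8
[0.0, 0.0, 0.0349] [-0.1002, -0.1801, 0.0] rows 3.3
[0.0, 0.0, 0.0349] [-0.1628, -0.0633, 0.0] rows 2.8
[0.0, 0.0, 0.0262] [-0.1478, -0.0286, 0.0] rows 2.4
```

{"api": "step_arm", "payload": {
  "series": [0.157,0,0,0,0.0264,0.0063,0.9,0.314,0,0,0,0.0514,0.0087,0.9,0.471,0,0,0,0.0736,0.0127,0.9,0.628,0,0,0,0.0997,0.0106,0.9,0.768,0,0,0,0.1158,0.014,0.9]
}}

```text
time: 23.0
ee_pos: [0.7462, 0.2193, 0.283]
eef_rot: [1.999, 2.38, 0.061]
force: [2.7, 0.8, -0.6]
width: 0.0141
grasp_force: 40.0
```

{"api": "step_arm", "payload": {
  "series": [0,0,0,-0.0178,-0.0326,0.001,0.9,0,0,0,-0.0355,-0.0652,0.002,0.9,0,0,0,-0.0533,-0.0978,0.0037,0.9,0,0,0,-0.0533,-0.0978,0.0037,0.9]
}}

```text
time: 23.5
ee_pos: [0.6566, 0.1483, 0.2719]
eef_rot: [2.001, 2.379, 0.059]
force: [0.9, 0.3, -0.8]
width: 0.0135
grasp_force: 40.0
```

{"api": "step_arm", "payload": {
  "series": [0,0,0.007,-0.02,-0.036,0,0.9,0,0,0.014,-0.04,-0.072,0,0.9,0,0,0.021,-0.06,-0.108,0,0.9,0,0,0.028,-0.08,-0.144,0,0.9,0,0,0.035,-0.1,-0.18,0,0.9]
}}

```text
time: 24.12
ee_pos: [0.4987, 0.0196, 0.2631]
eef_rot: [2.039, 2.344, 0.064]
force: [0.6, -1.4, -1.3]
width: 0.0137
grasp_force: 40.0
```

{"api": "step_arm", "payload": {
  "series": [0,0,0.009,-0.041,-0.016,0,0.9,0,0,0.018,-0.082,-0.032,0,0.9,0,0,0.027,-0.123,-0.048,0,0.9,0,0,0.035,-0.163,-0.063,0,0.9]
}}

```text
time: 24.62
ee_pos: [0.4595, -0.1517, 0.2598]
eef_rot: [2.08, 2.308, 0.064]
force: [0.9, -0.9, -1.5]
width: 0.0136
grasp_force: 40.0
```

```bash
python3 - <<'E'
from h import *
log()
w=optics.snapshot('wrist'); np.savez('wn.npz',**w)
print('pad',[(round(x['confidence'],2),np.round(x['bbox']).astype(int).tolist()) for x in spotter.trace('wrist','pad')[:2]],'ins',[(round(x['confidence'],2),np.round(x['bbox']).astype(int).tolist()) for x in spotter.trace('wrist','insert_1')[:6]])
P=np.array([.4074,-.3103,.004])
H=scoop(186,0,[0,0,0],P+[0,0,.06]); D=scoop(186,0,[0,0,0],P+[0,0,.0005]); print(H[0],D[0])
plan([H,D])
E
```

```text
t 24.62 [ 0.4595 -0.1517  0.2598] xyaw 96.0 j [-0.49  0.09  1.65  0.03  1.36 -0.6 ] w 0.0136 F [ 0.9 -0.9 -1.5] g 40.0
pad [(0.96, [202, 273, 58, 51]), (0.37, [253, 89, 142, 172])] ins []
[ 0.44729138 -0.30238687  0.1577    ] [ 0.44729138 -0.30238687  0.0982    ]
[0.0527, -0.0025, -0.0042] [-0.1488, -0.0325, 0.0999] rows 2.9
[0.0, 0.0, 0.0] [0.0, 0.0, 0.0595] rows 1.0
```

{"api": "step_arm", "payload": {
  "series": [0.0527,0,-0.004,-0.05,-0.011,0.02,0.9,0.0527,0,-0.004,-0.1,-0.022,0.05,0.9,0.0527,0,-0.004,-0.1488,-0.0325,0.08,0.9,0.0527,0,-0.004,-0.1488,-0.0325,0.1,0.9,0.0527,0,-0.004,-0.1488,-0.0325,0.1,0.9]
}}

```text
time: 25.4
ee_pos: [0.4469, -0.2994, 0.1556]
eef_rot: [-2.093, -2.333, -0.003]
force: [0.2, 0.4, -1.2]
width: 0.0136
grasp_force: 40.0
```

```bash
python3 - <<'E'
from h import *
log()
P=np.array([.4074,-.3103,.004]); D=scoop(186,0,[0,0,0],P+[0,0,.0005])
plan([D])
# measure pad now: dark pixels
w=optics.snapshot('wrist'); np.savez('wo.npz',**w); c=w['color']
x=spotter.trace('wrist','pad')[0]; print(x['confidence'],np.round(x['bbox']))
pc=np.array([[.065,-.062],[.065,.062],[-.065,.062],[-.065,-.062]]); 
W=R.from_euler('z',6.2,degrees=True).apply(np.c_[pc,[.004]*4])+[.4074,-.3103,0]
print('pred corners',np.round(proj(w,W)).tolist())
g=c.max(2); m=((g<75)).astype(np.uint8)
for v in (150,165): print(v,''.join('#' if b else '.' for b in m[v,180:360:2]))
for u in (190,205,220,240,300): print(u,''.join('#' if b else '.' for b in m[100:300:2,u]))
E
```

```text
t 25.40 [ 0.4469 -0.2994  0.1556] xyaw 96.2 j [-0.72  0.27  1.69  0.    1.19 -0.83] w 0.0136 F [ 0.2  0.4 -1.2] g 40.0
[-0.0034, -0.0066, 0.0034] [-0.0034, 0.0003, 0.0574] rows 0.9
0.7 [234. 199. 128.  89.]
pred corners [[295.0, 262.0], [297.0, 153.0], [173.0, 153.0], [183.0, 262.0]]
150 ..........................................................................................
165 .....###########################################.####.####................................
190 .............................##.#.#.................................................................
205 ...........................#########...............................................................#
220 ...........................#########...............................................................#
240 ...........................#########...............................................................#
300 ....................................................................................................
```

{"api": "step_arm", "payload": {
  "series": [-0.003,-0.006,0.003,-0.0034,0,0.02,0.9,-0.003,-0.006,0.003,-0.0034,0,0.04,0.9,-0.003,-0.006,0.003,-0.0034,0,0.052,0.9,-0.003,-0.006,0.003,-0.0034,0,0.057,0.9,-0.003,-0.006,0.003,-0.0034,0,0.058,0.9]
}}

```text
time: 26.12
ee_pos: [0.4474, -0.3037, 0.0997]
eef_rot: [2.099, 2.332, -0.001]
force: [-0.4, -0.5, -1.3]
width: 0.014
grasp_force: 40.0
```

{"api": "step_arm", "payload": {
  "series": [0,0,0,0,0,0,0.9,0,0,0,0,0,0,0.9]
}}

```text
time: 26.38
ee_pos: [0.4472, -0.304, 0.0997]
eef_rot: [2.099, 2.332, -0.001]
force: [-1.0, -0.3, -0.9]
width: 0.0139
grasp_force: 40.0
```

```bash
python3 - <<'E'
from h import *
log(); print(spos([0,0,0]), R.from_rotvec(get_obs()['eef_rot']).as_matrix()[:,2])
w=optics.snapshot('wrist'); c=w['color']
print(c[160,160:200:4].tolist()); print(c[158,280:305:3].tolist())
E
```

```text
t 26.38 [ 0.4472 -0.304   0.0997] xyaw 96.0 j [-0.73  0.32  1.77 -0.    1.05 -0.83] w 0.0139 F [-1.  -0.3 -0.9] g 40.0
[ 0.40756668 -0.31220074  0.00594273] [ 0.0023912  -0.00318609 -0.99999207]
[[83, 84, 79], [73, 75, 69], [70, 69, 66], [69, 69, 64], [69, 68, 64], [65, 64, 59], [64, 63, 58], [64, 62, 58], [63, 62, 58], [60, 58, 56]]
[[71, 74, 68], [68, 72, 68], [69, 74, 69], [67, 72, 68], [71, 77, 70], [70, 76, 70], [68, 76, 69], [81, 144, 124], [83, 155, 133]]
```

{"api": "step_arm", "payload": {
  "series": [0,0,0,0.0016,0,0.001,0.9,0,0,0,0.0016,0,0.002,0.9,0,0,0,0.0016,0,0.0024,0.9,0,0,0,0.0016,0,0.0024,0.9]
}}

```text
time: 26.92
ee_pos: [0.4469, -0.302, 0.0978]
eef_rot: [2.1, 2.332, -0.001]
force: [0.3, 0.8, 5.9]
width: 0.0138
grasp_force: 40.0
```

{"api": "step_arm", "payload": {
  "series": [0,0,0,0,0,0,0.5,0,0,0,0,0,0,0.2,0,0,0,0,0,0,0,0,0,0,0,0,0,-0.1,0,0,0,0,0,0,-0.1]
}}

```text
time: 27.55
ee_pos: [0.4468, -0.3021, 0.0967]
eef_rot: [2.1, 2.333, -0.001]
force: [0.2, 0.4, 0.2]
width: 0.0513
grasp_force: 0.0
```

{"api": "step_arm", "payload": {
  "series": [0,0,0,0,0,-0.03,-0.1,0,0,0,0,0,-0.07,-0.1,0,0,0,0,0,-0.11,-0.1,0,0,0,0,0,-0.16,-0.1,0,0,0,0,0,-0.18,-0.1]
}}

```text
time: 28.18
ee_pos: [0.4474, -0.3024, 0.2801]
eef_rot: [2.097, 2.329, -0.001]
force: [0.5, -0.6, -0.1]
width: 0.0518
grasp_force: 0.0
```

```bash
python3 - <<'E'
from h import *
from scipy.optimize import least_squares
log()
w=optics.snapshot('wrist'); c=w['color'].astype(int); np.savez('wp.npz',**w); save('wrist_p',w['color'])
m=((c[:,:,0]>80)&(c[:,:,0]>1.8*c[:,:,1])&(c[:,:,0]>1.8*c[:,:,2])).astype(np.uint8)
n,l,st,ce=cv2.connectedComponentsWithStats(m); i=1+np.argmax(st[1:,4]); print('red',st[i],ce[i])
q0=[.4074,-.3103,np.radians(186)]
W=lambda q,P:R.from_euler('z',q[2]).apply(np.array(P))+[q[0],q[1],.004]
print('pred mouth',np.round(proj(w,W(q0,[[.0475,-.045,0],[.0475,.045,0],[-.0475,-.045,0]])),1).tolist())
k=l==i
for v in range(st[i][1]+3,st[i][1]+st[i][3],10): print(v,np.argmax(k[v]),559-np.argmax(k[v][::-1]))
x=spotter.trace('wrist','pad'); print([(r['confidence'],np.round(r['bbox'])) for r in x[:2]])
pc=np.array([[.065,-.062],[.065,.062],[-.065,.062],[-.065,-.062]])
print('pad pred',np.round(proj(w,R.from_euler('z',6.2,degrees=True).apply(np.c_[pc,[.004]*4])+[.4074,-.3103,0])).tolist())
E
```

```text
t 28.18 [ 0.4474 -0.3024  0.2801] xyaw 96.0 j [-0.72  0.19  1.48 -0.    1.46 -0.83] w 0.0518 F [ 0.5 -0.6 -0.1] g 0.0
red [ 212  152   67   70 3912] [242.99948875 184.34790389]
pred mouth [[212.0, 153.6], [215.5, 212.8], [277.2, 153.6]]
155 212 278
165 213 278
175 214 277
185 214 267
195 214 267
205 214 267
215 221 266
[(0.82, array([244., 182.,  93.,  84.]))]
pad pred [[288.0, 223.0], [289.0, 141.0], [199.0, 142.0], [205.0, 223.0]]
```

```bash
python3 - <<'E'
from h import *
plan([([.45,-.05,.28],Rt(80)),([.456,.20,.22],Rt(60))])
t=optics.snapshot('top')
for u,v in [(198,30),(198,200),(160,150)]: print('welder?',np.round(atz(t,90+u*.4875,140+v*.4875,.245),3))
E
```

```text
[0.0061, 0.0061, 0.2794] [0.2509, 0.0289, -0.0021] rows 4.0
[0.0, -0.0, 0.3491] [0.2472, -0.0375, 0.06] rows 4.1
welder? [0.699 0.26  0.245]
welder? [0.455 0.254 0.245]
welder? [0.526 0.309 0.245]
```

{"api": "step_arm", "payload": {
  "series": [0,0,0.07,0.0627,0.007,0,-0.2,0,0,0.14,0.125,0.0145,0,-0.2,0,0,0.21,0.188,0.0217,0,-0.2,0,0,0.28,0.251,0.029,0,-0.2,0,0,0.28,0.251,0.029,0,-0.2]
}}

```text
time: 28.95
ee_pos: [0.4476, -0.045, 0.2746]
eef_rot: [-2.4, -2.026, 0.002]
force: [-0.6, -0.1, 0.0]
width: 0.0564
grasp_force: 0.0
```

{"api": "step_arm", "payload": {
  "series": [0,0,0.087,0.06,-0.009,0.015,-0.2,0,0,0.174,0.12,-0.018,0.03,-0.2,0,0,0.262,0.18,-0.027,0.045,-0.2,0,0,0.349,0.24,-0.036,0.055,-0.2,0,0,0.349,0.247,-0.0375,0.06,-0.2]
}}

```text
time: 29.58
ee_pos: [0.4546, 0.2026, 0.2133]
eef_rot: [2.716, 1.575, -0.005]
force: [0.4, -0.4, -0.1]
width: 0.0564
grasp_force: 0.0
```

```bash
cat >> h.py <<'E'
def orange(w,lo=5,hi=16,s=150,v=90):
    hsv=cv2.cvtColor(w['color'],cv2.COLOR_RGB2HSV); m=((hsv[:,:,0]>=lo)&(hsv[:,:,0]<=hi)&(hsv[:,:,1]>s)&(hsv[:,:,2]>v)).astype(np.uint8); m[320:]=0
    m=cv2.morphologyEx(m,cv2.MORPH_OPEN,np.ones((3,3)))
    n,l,st,ce=cv2.connectedComponentsWithStats(m); i=1+np.argmax(st[1:,4]); return l==i,st[i]
E
python3 - <<'E'
from h import *
log(); w=optics.snapshot('wrist'); np.savez('c1.npz',**w)
m,st=orange(w); print('hub mask',st)
# dark hole inside hub bbox
x,y,a,b=st[:4]; g=w['color'][y:y+b,x:x+a].max(2); k=(g<70).astype(np.uint8); n,l,s2,ce=cv2.connectedComponentsWithStats(k); print([(np.round(ce[i]+[x,y],1).tolist(),int(s2[i,4])) for i in range(1,n) if s2[i,4]>8])
r=spotter.trace('wrist','cover'); R0=r[0]; print([(round(q['confidence'],2),np.round(q['bbox']).tolist()) for q in r[:2]])
from scipy.optimize import minimize
a=np.linspace(0,2*np.pi,120)
def sil(x,y,parts):
    im=np.zeros((420,560),np.uint8)
    for rad,z0,z1 in parts:
        P=np.vstack([np.c_[x+rad*np.cos(a),y+rad*np.sin(a),0*a+z] for z in(z0,z1)]); cv2.fillConvexPoly(im,cv2.convexHull(np.round(proj(w,P)*16).astype(np.int32)),1,shift=4)
    return im
M=R0['region'];M=M.copy()
p=R0['bbox'];X0=atz(w,p[0],p[1],.004)
for nm,mask,parts in (('disc',M,[(.067,0,.004),(.016,.004,.044)]),('hub',m,[(.016,.004,.044)])):
    f=lambda q:np.sum(sil(q[0]/100,q[1]/100,parts)!=mask)
    i0=X0[:2]*100; s=minimize(f,i0,method='Nelder-Mead',options=dict(initial_simplex=[i0,i0+[.8,0],i0+[0,.8]])); print(nm,s.x/100,s.fun,mask.sum())
E
```

```text
t 29.57 [0.4546 0.2026 0.2133] xyaw 60.2 j [ 0.28  0.17  1.68 -0.    1.3   0.8 ] w 0.0564 F [ 0.4 -0.4 -0.1] g 0.0Traceback (most recent call last):
  File "<stdin>", line 3, in <module>
  File "h.py", line 44, in orange
    n,l,st,ce=cv2.connectedComponentsWithStats(m); i=1+np.argmax(st[1:,4]); return l==i,st[i]
                                                       ~~~~~~~~~^^^^^^^^^^
    return _wrapfunc(a, 'argmax', axis=axis, out=out, **kwds)
    return bound(*args, **kwds)
ValueError: attempt to get argmax of an empty sequence
```

```bash
python3 - <<'E'
from h import *
w=dict(np.load('c1.npz')); W=optics.snapshot('wrist')
for q in ('cover','cover_hub','basket','collar','insert_1'):
    print(q,[(round(r['confidence'],2),np.round(r['bbox']).astype(int).tolist(),np.round(atz(w,*r['bbox'][:2],.004),3).tolist()) for r in spotter.trace('wrist',q)[:3]])
print('pred hub top',np.round(proj(w,[[.456,.214,.044],[.456,.214,.004],[.626,.195,.004]])))
hsv=cv2.cvtColor(w['color'],cv2.COLOR_RGB2HSV)
m=(hsv[:,:,1]>150)&((hsv[:,:,0]<25)); print(m.sum(), np.argwhere(m).mean(0) if m.any() else '', np.median(hsv[m],0) if m.any() else '')
S=optics.snapshot('scene'); 
for q in ('cover','cover_hub'): print('scene',[(round(r['confidence'],2),np.round(r['bbox']).astype(int).tolist(),np.round(atz(S,*r['bbox'][:2],.004),3).tolist()) for r in spotter.trace('scene',q)[:3]])
E
```

```text
cover [(0.84, [269, 184, 104, 103], [0.455, 0.215, 0.004])]
cover_hub [(0.6, [270, 182, 107, 105], [0.457, 0.216, 0.004])]
basket [(0.55, [420, 123, 134, 128], [0.649, 0.189, 0.004])]
collar [(0.74, [329, 336, 91, 129], [0.416, -0.029, 0.004]), (0.7, [461, 209, 50, 37], [0.655, 0.061, 0.004])]
insert_1 [(0.8, [382, 154, 25, 22], [0.595, 0.178, 0.004]), (0.78, [405, 95, 24, 27], [0.646, 0.226, 0.004]), (0.58, [433, 139, 26, 15], [0.656, 0.163, 0.004])]
pred hub top [[270. 191.]
 [270. 184.]
 [400. 128.]]
189 [ 13.55026455 463.05820106] [  1. 163. 188.]
scene [(0.62, [249, 271, 34, 26], [0.447, 0.217, 0.004])]
scene [(0.73, [249, 270, 36, 34], [0.45, 0.213, 0.004]), (0.68, [300, 232, 67, 49], [0.433, -0.059, 0.004]), (0.63, [217, 239, 33, 38], [0.653, 0.193, 0.004])]
```

```bash
cat > cov.py <<'E'
from h import *
from scipy.optimize import minimize
a=np.linspace(0,2*np.pi,120)
def sil(w,x,y,parts):
    im=np.zeros((420,560),np.uint8)
    for rad,z0,z1 in parts:
        P=np.vstack([np.c_[x+rad*np.cos(a),y+rad*np.sin(a),0*a+z] for z in(z0,z1)]); cv2.fillConvexPoly(im,cv2.convexHull(np.round(proj(w,P)*16).astype(np.int32)),1,shift=4)
    return im
def fit(w,mask,parts,i0):
    f=lambda q:np.sum(sil(w,q[0]/100,q[1]/100,parts)!=mask); i0=np.array(i0)*100
    s=minimize(f,i0,method='Nelder-Mead',options=dict(initial_simplex=[i0,i0+[.8,0],i0+[0,.8]])); return np.round(s.x/100,4),s.fun,mask.sum()
E
python3 - <<'E'
from cov import *
w=dict(np.load('c1.npz')); c=w['color']; hsv=cv2.cvtColor(c,cv2.COLOR_RGB2HSV)
print(hsv[170:206:5,270].tolist())
m=((hsv[:,:,0]<20)&(hsv[:,:,1]>120)&(hsv[:,:,2]>30)).astype(np.uint8); m[:130]=0;m[240:]=0;m[:,:220]=0;m[:,320:]=0
m=cv2.morphologyEx(m,cv2.MORPH_CLOSE,cv2.getStructuringElement(2,(15,15))); print(m.sum())
print('hub',fit(w,m,[(.016,.004,.044)],[.456,.2155]))
W=optics.snapshot('wrist'); r=spotter.trace('wrist','cover')[0]
print('disc',fit(W,r['region'],[(.067,0,.004),(.016,.004,.044)],[.456,.2155]))
E
```

```text
[[120, 1, 244], [8, 95, 161], [17, 134, 247], [12, 61, 137], [45, 13, 118], [9, 105, 150], [10, 138, 194], [7, 32, 170]]
516
hub (array([0.4548, 0.2147]), np.float64(254.0), np.uint64(516))
disc (array([0.4525, 0.2126]), np.float64(462.0), np.int64(8186))
```

```bash
python3 - <<'E'
from h import *
log(); plan([([.454,.214,.09],Rt(60)),([.454,.214,.028],Rt(60))])
E
```

```text
t 30.18 [0.4555 0.2    0.2159] xyaw 59.9 j [ 0.28  0.16  1.67 -0.    1.3   0.8 ] w 0.0562 F [-0.4 -1.2  0.6] g 0.0
[0.0032, 0.0009, -0.0015] [0.0115, -0.0087, 0.1259] rows 2.0
[0.0, 0.0, 0.0] [0.0, -0.0, 0.062] rows 1.0
```

{"api": "step_arm", "payload": {
  "series": [0.003,0,0,0.0115,-0.0085,0.04,-0.2,0.003,0,0,0.0115,-0.0085,0.08,-0.2,0.003,0,0,0.0115,-0.0085,0.11,-0.2,0.003,0,0,0.0115,-0.0085,0.125,-0.2,0.003,0,0,0.0115,-0.0085,0.125,-0.2]
}}

```text
time: 30.8
ee_pos: [0.4536, 0.2143, 0.0901]
eef_rot: [2.721, 1.57, -0.004]
force: [-0.5, 0.2, -0.5]
width: 0.0564
grasp_force: 0.0
```

```bash
python3 - <<'E'
from cov import *
log(); w=optics.snapshot('wrist'); np.savez('c2.npz',**w); c=w['color']; hsv=cv2.cvtColor(c,cv2.COLOR_RGB2HSV)
m=((hsv[:,:,0]<20)&(hsv[:,:,1]>100)&(hsv[:,:,2]>30)).astype(np.uint8); m[:110]=0;m[270:]=0;m[:,:210]=0;m[:,340:]=0
m=cv2.morphologyEx(m,cv2.MORPH_CLOSE,cv2.getStructuringElement(2,(21,21)));m=cv2.morphologyEx(m,cv2.MORPH_OPEN,cv2.getStructuringElement(2,(9,9))); print(m.sum(), cv2.boundingRect(m), 'pred',cv2.boundingRect(sil(w,.454,.214,[(.016,.004,.044)])))
print('hub',fit(w,m,[(.016,.004,.044)],[.454,.214]))
r=spotter.trace('wrist','cover')[0]; print(np.round(r['bbox']))
print('disc',fit(w,r['region'],[(.067,0,.004),(.016,.004,.044)],[.454,.214]))
# hole at top of hub (z=.044)
g=cv2.cvtColor(c,cv2.COLOR_RGB2GRAY); p=proj(w,[[.454,.214,.044]])[0]; print('hole pred',p)
sub=g[int(p[1])-30:int(p[1])+30:4,int(p[0])-30:int(p[0])+30:3]; print(sub)
E
```

```text
t 30.80 [0.4536 0.2143 0.0901] xyaw 60.0 j [ 0.3   0.28  1.86 -0.    1.    0.83] w 0.0564 F [-0.5  0.2 -0.5] g 0.0
1562 (255, 208, 40, 50) pred (253, 205, 43, 55)
hub (array([0.4541, 0.2134]), np.float64(324.0), np.uint64(1562))
[274. 218. 155. 144.]
disc (array([0.4538, 0.2134]), np.float64(1480.0), np.int64(16023))
hole pred [274.18801442 239.4998586 ]
[[156 155 155 152 156 155 153 128 110 109 109 110 108 123 151 156 155 156
  156 161]
 [151 155 154 155 153 147 108 107 109 108 110 107 109 109 109 136 154 155
  156 155]
 [153 152 155 153 151 114 105 108 107 108 107 108 106 107 107 107 148 155
  154 152]
 [150 151 152 153 137 102 104 108 117 127 130 126 122 114 107 105 120 152
  152 154]
 [149 148 148 151 121 103 121 127 126 128 125 129 128 128 125 111 109 151
  155 152]
 [152 150 151 150 110 123 125 124 124 118 119 118 122 123 126 125 113 143
  150 152]
 [147 151 153 147 117 120 123 118 101 101 108 105 100 127 127 125 123 140
  152 151]
 [150 147 148 144 122 121 120 102 100 102 102 100 100 100 116 122 123 134
  151 152]
 [150 146 149 143 121 120 123  98  99 101  98  99  99  95 115 123 122 129
  150 151]
 [149 149 148 149 121 118 122 116 100  99  99 100  98 122 122 123 122 146
  148 163]
 [147 150 149 149 147 121 117 121 119 114 109 113 128 152 123 119 139 152
  151 153]
 [146 147 148 148 147 148 130 118 120 120 121 120 121 163 128 142 147 149
  150 151]
 [144 145 145 147 147 149 149 143 136 128 124 126 137 158 148 150 149 148
  145 126]
 [148 149 148 142 130 140 146 147 150 159 194 151 149 150 147 147 149 147
  146 101]
 [143 142 145  81  60  74 146 147 145 200 226 160 108 118 172 165 153 161
  159 167]]
```

{"api": "step_arm", "payload": {
  "series": [0,0,0,0,0,0.02,-0.2,0,0,0,0,0,0.04,-0.2,0,0,0,0,0,0.055,-0.2,0,0,0,0,0,0.061,-0.2,0,0,0,0,0,0.061,-0.2]
}}

```text
time: 31.52
ee_pos: [0.4544, 0.2146, 0.0301]
eef_rot: [2.721, 1.57, -0.0]
force: [-0.6, 1.3, 0.7]
width: 0.0565
grasp_force: 0.0
```

{"api": "step_arm", "payload": {
  "series": [0,0,0,0,0,0,0.2,0,0,0,0,0,0,0.5,0,0,0,0,0,0,0.6,0,0,0,0,0,0,0.6,0,0,0,0,0,0,0.6]
}}

```text
time: 32.15
ee_pos: [0.4541, 0.2145, 0.0299]
eef_rot: [2.721, 1.57, -0.001]
force: [0.5, -1.2, 4.5]
width: 0.032
grasp_force: 40.0
```

{"api": "step_arm", "payload": {
  "series": [0,0,0,0,0,-0.02,0.6,0,0,0,0,0,-0.06,0.6,0,0,0,0,0,-0.11,0.6,0,0,0,0,0,-0.16,0.6,0,0,0,0,0,-0.18,0.6]
}}

```text
time: 32.78
ee_pos: [0.4549, 0.215, 0.2121]
eef_rot: [2.72, 1.57, 0.004]
force: [0.0, 0.7, -3.1]
width: 0.0321
grasp_force: 40.0
```

```bash
python3 - <<'E'
from cov import *
log(); w=optics.snapshot('wrist'); np.savez('c3.npz',**w); o=get_obs()
r=spotter.trace('wrist','cover')[0]; print(r['confidence'],np.round(r['bbox']))
# cover disc in tool frame: underside at z of tcp - .028
zc=o['ee_pos'][2]-.028
X=fit(w,r['region'],[(.067,zc,zc+.004),(.016,zc+.004,zc+.044)],o['ee_pos'][:2]); print(X, tool([*X[0],zc]))
for q in ('basket','rod_tip','collar'): print(q,[(round(r['confidence'],2),np.round(r['bbox']).astype(int).tolist()) for r in spotter.trace('wrist',q)[:3]])
print('pred rod',np.round(proj(w,[[.628,.195,.004],[.628,.195,.146]])))
E
```

```text
t 32.77 [0.4549 0.215  0.2121] xyaw 60.0 j [ 0.3   0.17  1.67 -0.    1.29  0.83] w 0.0321 F [ 0.   0.7 -3.1] g 40.0
0.65 [273. 241. 198. 175.]
(array([0.4543, 0.2144]), np.float64(6211.0), np.int64(22745)) [-0.00100981 -0.00042293  0.02593749]
basket [(0.76, [423, 136, 135, 124])]
rod_tip [(0.63, [421, 135, 136, 125])]
collar [(0.69, [464, 219, 51, 37])]
pred rod [[405. 137.]
 [485. 144.]]
```

```bash
python3 - <<'E'
from h import *
plan([([.587,.124,.215],Rt(60))])
E
```

```text
[-0.0026, 0.0037, -0.0005] [-0.0111, 0.1613, -0.0075] rows 2.6
```

{"api": "step_arm", "payload": {
  "series": [0,0,0,-0.003,0.04,-0.002,0.6,0,0,0,-0.006,0.08,-0.004,0.6,0,0,0,-0.0085,0.12,-0.006,0.6,0,0,0,-0.011,0.161,-0.0075,0.6,0,0,0,-0.011,0.161,-0.0075,0.6]
}}

```text
time: 33.65
ee_pos: [0.5893, 0.1226, 0.2141]
eef_rot: [-2.723, -1.566, 0.007]
force: [-0.2, 0.3, -1.9]
width: 0.0319
grasp_force: 40.0
```

{"api": "step_arm", "payload": {
  "series": [0,0,0,0,0,0,0.6,0,0,0,0,0,0,0.6]
}}

```text
time: 33.9
ee_pos: [0.5865, 0.1252, 0.2162]
eef_rot: [-2.72, -1.571, 0.005]
force: [-0.5, 0.6, -2.2]
width: 0.0319
grasp_force: 40.0
```

```bash
python3 - <<'E'
from cov import *
log(); w=optics.snapshot('wrist'); np.savez('c4.npz',**w); c=w['color']
print('cam',ray(w,280,210)[0],'pred',np.round(proj(w,[[.628,.195,.004],[.628,.195,.146]]),1))
x=spotter.trace('wrist','basket')[0]; b=x['bbox']; print(x['confidence'],np.round(b))
print('basket rim fit',fit(w,x['region'],[(.062,.0,.058)],[.628,.195]))
p=proj(w,[[.628,.195,.146]])[0].astype(int); g=cv2.cvtColor(c,cv2.COLOR_RGB2GRAY); 
print(g[p[1]-40:p[1]+40:4,p[0]-45:p[0]+45:4])
E
```

```text
t 33.90 [0.5865 0.1252 0.2162] xyaw 60.0 j [ 0.09  0.32  1.46 -0.    1.37  0.62] w 0.0319 F [-0.5  0.6 -2.2] g 40.0
cam [0.62854429 0.19638945 0.37838584] pred [[274.8 126.3]
 [274.9 127.1]]
0.94 [277. 110. 121. 106.]
basket rim fit (array([0.6292, 0.199 ]), np.float64(3111.0), np.int64(9170))
[[127 111 137 174 154 204 236 235 236 226 179 180 204 239 238 238 239 238
  178 157 136 110 107]
 [111 119 168 191 161 168 211 237 232 171 208 201 199 213 238 236 239 236
  236 165 160 130 109]
 [112 134 179 169 186 168 174 235 208 197 122 102 210 187 238 238 238 237
  236 237 167 155 117]
 [116 143 165 164 194 164 219 235 183 177 185 151 213 191 236 239 236 235
  236 238 221 156 140]
 [181 177 125 159 161 144 235 236 218 154 181 191 171 222 238 237 237 236
  237 239 237 166 159]
 [221 229 202 146 141 228 234 235 234 181 159 158 221 236 239 235 236 236
  237 236 237 222 157]
 [230 233 233 231 233 235 235 234 235 236 238 237 238 236 237 236 235 235
  239 235 237 234 156]
 [229 234 232 232 234 234 235 234 235 237 237 231 233 239 234 236 235 238
  236 237 238 238 166]
 [231 232 231 232 234 234 233
[... 435 characters left out ...]
115 128 199 225 155]
 [201 232 232 233 231 233 232 235 235 235 237 233 235 234 235 234 155 170
  209 208 180 225 155]
 [139 232 231 232 232 188 167 144 184 233 236 234 234 233 237 233 223 190
  184 213 231 188 152]
 [126 218 231 226 218 150 170 159 169 223 233 236 234 234 234 234 235 235
  234 236 232 160 128]
 [126 126 152 153 151 128 131 137 131 165 183 220 231 234 233 234 235 233
  234 232 207 146 119]
 [131 116 130 150 146 146 174 209 228 233 236 234 232 232 232 228 221 221
  232 228 155 122 117]
 [146 117 147 213 230 235 235 235 236 236 236 236 237 237 237 238 237 237
  234 221 178 135 146]
 [170 220 232 233 234 233 233 235 236 236 235 236 236 236 238 237 236 236
  237 237 236 234 223]]
```

```bash
python3 - <<'E'
from h import *
w=dict(np.load('c4.npz')); g=cv2.cvtColor(w['color'],cv2.COLOR_RGB2GRAY)
print('cols 256..295'); 
for v in range(112,142): print(v,''.join('%x'%(k//16) for k in g[v,256:296]))
for u,v in [(274,125),(275,126)]: print(np.round(atz(w,u,v,.14),4))
E
```

```text
cols 256..295
112 eeeeeeeeeeeeeeeeeeeeeeeeeeeeeeeeeeeeeeee
113 eeeeeeeeeeeeeeeeeeeeeeeeeeeeeeeeeeeeeeee
114 eeeeeeeeeeeeeeeeeeeeeeeeeeeeeeeeeeeeeeee
115 eeeeeeeeeeeeeeeeeeeeeeeeeeeeeeeeeeeeeeee
116 eeeeeeeeeeeeeeedddccddeeeeeeeeeeeeeeeeee
117 eeeeeeeeeeeeedcbba99abdeeeeeeeeeeeeeeeee
118 eeeeeeeeeeeedca9988899bdeeeeeeeeeeeeeeee
119 eeeeeeeeeeeeca888899999bdeeeeeeeeeeeeeee
120 eeeeeeeeeeeda98899aa9999adeeeeeeeeeeeeee
121 eeeeeeeeeedc9888abccba999bdeeeeeeeeeeeee
122 eeeeeeeeedba8889bdeecb999adeeeeeeeeeeeee
123 eeeeeeedcb98778adeeeeca99adeeeeeeeeeeeee
124 eeeeedcbaa98778adeeeeca99aceeeeeeeeeeeee
125 ddcccbaaa9987789ceeeec988adeeeeeeeeeeeed
126 cbaaaaa999987789acddca989bdeeeeeeeeeeedc
127 a999999aa99887789abba9889cdeeeeeeeeedcba
128 99999a99a999877788999889adeeeeeeeeedba9a
129 99999999999998877888889acdeeeeeeeeeca99a
130 9999a9a9999aa998888889abdeeeeeeeeeec999a
131 999a99999aabccba9999abcdeeeeeeeeeedb999a
132 aa9a9999aabceedcbbbbcdeeeeeeeeeeeedb99aa
133 ba9aaaaabcdeeeeddccddeeeeeeeeeeeeeca999a
134 dbabccccdeeeeeeeeddeeeeeeeeeeeeeeeca999a
135 ecbceeeeeeeeeeeeeeeeeeeeeeeeeeeeeeda999a
136 eedeeeeeeeeeeeeeeeeeeeeeeeeeeeeeeeca99aa
137 eeeeeeeeeeeeeeeeeeeeeeeeeeeeeeeeeeda999a
138 eeeeeeeeeeeeeeeeeeeeeeeeeeeeeeeeeedb999a
139 eeeeeeeeeeeeeeeeeeeeeeeeeeeeeeeeeeeca999
140 eeeeeeeeeeeeeeeeeeeeeeeeeeeeeeeeeeedba99
141 ccddeeeeeeeeeeeeeeeeeeeeeeeeeeeeeeeecaa9
[0.6281 0.1967 0.14  ]
[0.6284 0.1956 0.14  ]
```

```bash
python3 - <<'E'
from h import *
w=dict(np.load('c4.npz')); c=w['color']; g=cv2.cvtColor(c,cv2.COLOR_RGB2GRAY); o=get_obs()
r=R.from_rotvec(o['eef_rot']); P=lambda x,y,z:proj(w,[o['ee_pos']+r.apply([x,y,z])])[0]
print('hub top centre px',P(0,0,-.014),'x+16',P(.016,0,-.014),'x+8',P(.008,0,-.014),'x-8',P(-.008,0,-.014),'y+8',P(0,.008,-.014))
u,v=P(0,0,-.014).astype(int)
hsv=cv2.cvtColor(c,cv2.COLOR_RGB2HSV)
print('cols',u-34,'step2')
for k in range(v-44,v+30,2): print(k,''.join('%x'%(q//16) for q in g[k,u-34:u+36:2]),''.join('o' if (hsv[k,q,0]<22 and hsv[k,q,1]>90) else '.' for q in range(u-34,u+36,2)))
E
```

```text
hub top centre px [273.78211996 279.4779683 ] x+16 [273.74619508 252.98734771] x+8 [273.76440547 266.4154979 ] x-8 [273.79935852 292.18949572] y+8 [288.16313487 279.47542547]
cols 239 step2
235 88888888888666666666666678999888899 ............oooooooooooo...........
237 88898989876566656666666666899898988 ...........oooooooooooooo..........
239 88888888765556565666556666688889888 .........ooooooooooooooooo.........
241 88888888655555665556565556678988888 ........ooooooooooooooooooo........
243 87777887555565555655555655568877778 ........oooooooooooooooooooo.......
245 77665686555555555565655555557855777 ........oooooooooooooooooooo.......
247 66664575555555555555555555556755677 .......oooooooooooooooooooooo......
249 66664565555555555555555555555754677 .......oooooooooooooooooooooo......
251 66653555555555555555555555555644667 ......ooooooooooooooooooooooo......
253 66653455555555556655555555555544577 ......oooooooooooooooooooooooo.....
255 66643455555555666776666555555543566 ......oooooooooooooooooooooooo.....
257 66643455555667777777777665555543466 .....ooooooooooooooooooooooooo....
[... 1201 characters left out ...]
ooooooooooo.....
291 33258876666666655555566666666787433 ......oooooooooooooooooooooooo.....
293 22368887666666666666667666667888533 .......oooooooooooooooooooooo......
295 32268887666666677776776666678888633 ........oooooooooooooooooooo.......
297 32378888766666666666666666788888633 .........oooooooooooooooooo........
299 224777678776666666666666779989a9843 ..........oooooooooooooooo.........
301 324753346887766666666679bbddccdcc53 ............ooooooooooo............
303 22563333488887777777658bddddddddd63 ................oooooo.............
305 236632224888888888874335bdddddddd83 ...................................
307 2367533468888888888633338dddddddd93 ...................................
```

```bash
python3 - <<'E'
from h import *
w=dict(np.load('c4.npz')); X=atz(w,274.3,124.3,.146); print(X)
log(); plan([([X[0],X[1],.215],Rt(60)),([X[0],X[1],.185],Rt(60))])
E
```

```text
[0.62859495 0.19697342 0.146     ]
t 34.00 [0.5869 0.1252 0.2169] xyaw 60.0 j [ 0.09  0.32  1.46 -0.    1.37  0.62] w 0.0322 F [-0.4  1.  -2.1] g 40.0
[-0.0009, 0.0016, 0.0005] [0.083, 0.0003, 0.0018] rows 1.3
[0.0, 0.0, 0.0] [0.0, -0.0, 0.03] rows 0.5
```

{"api": "step_arm", "payload": {
  "series": [0,0.0015,0,0.03,0,0,0.6,0,0.0015,0,0.06,0,0.001,0.6,0,0.0015,0,0.083,0.0003,0.002,0.6,0,0.0015,0,0.083,0.0003,0.02,0.6,0,0.0015,0,0.083,0.0003,0.032,0.6]
}}

```text
time: 34.62
ee_pos: [0.6288, 0.1969, 0.1841]
eef_rot: [-2.72, -1.571, 0.002]
force: [-0.5, 0.2, -1.4]
width: 0.0319
grasp_force: 40.0
```

{"api": "step_arm", "payload": {
  "series": [0,0,0,0,0,0,0.6,0,0,0,0,0,0,0.6]
}}

```text
time: 34.88
ee_pos: [0.6298, 0.1961, 0.1855]
eef_rot: [-2.721, -1.57, -0.001]
force: [-0.7, 0.2, -0.7]
width: 0.0323
grasp_force: 40.0
```

```bash
python3 - <<'E'
from h import *
log(); plan([([.6286,.197,.16],Rt(60))])
E
```

```text
t 34.88 [0.6298 0.1961 0.1855] xyaw 60.0 j [0.2  0.42 1.37 0.   1.35 0.72] w 0.0323 F [-0.7  0.2 -0.7] g 40.0
[0.0003, -0.0007, -0.0007] [0.0002, -0.0015, 0.0255] rows 0.4
```

{"api": "step_arm", "payload": {
  "series": [0,0,0,0,-0.0015,0.003,0.6,0,0,0,0,-0.0015,0.01,0.6,0,0,0,0,-0.0015,0.017,0.6,0,0,0,0,-0.0015,0.024,0.6,0,0,0,0,-0.0015,0.03,0.6]
}}

```text
time: 35.5
ee_pos: [0.6281, 0.1969, 0.1541]
eef_rot: [-2.721, -1.57, 0.001]
force: [0.2, -0.1, -2.0]
width: 0.0321
grasp_force: 40.0
```

```bash
python3 - <<'E'
from h import *
log(); print(np.round(get_obs()['ft_torque'],2)); plan([([.6286,.197,.089],Rt(60))])
E
```

```text
t 35.50 [0.6281 0.1969 0.1541] xyaw 60.0 j [0.2  0.44 1.42 0.   1.28 0.72] w 0.0321 F [ 0.2 -0.1 -2. ] g 40.0
[-0.01 -0.04  0.02]
[-0.0009, 0.0003, -0.0006] [0.0003, 0.0004, 0.0651] rows 1.0
```

{"api": "step_arm", "payload": {
  "series": [0,0,0,0,0,0.014,0.6,0,0,0,0,0,0.028,0.6,0,0,0,0,0,0.042,0.6,0,0,0,0,0,0.055,0.6,0,0,0,0,0,0.06,0.6]
}}

```text
time: 36.12
ee_pos: [0.6277, 0.1968, 0.0935]
eef_rot: [-2.72, -1.57, 0.003]
force: [0.6, 0.4, -2.7]
width: 0.0322
grasp_force: 40.0
```

{"api": "step_arm", "payload": {
  "series": [0,0,0,0,0,0.003,0.6,0,0,0,0,0,0.005,0.6,0,0,0,0,0,0.006,0.6,0,0,0,0,0,0.006,0.6]
}}

```text
time: 36.62
ee_pos: [0.6284, 0.197, 0.0891]
eef_rot: [-2.721, -1.57, -0.001]
force: [-1.1, 0.2, -1.5]
width: 0.0318
grasp_force: 40.0
```

```bash
python3 - <<'E'
from h import *
log(); print(np.round(get_obs()['ft_torque'],2))
E
```

```text
t 36.62 [0.6284 0.197  0.0891] xyaw 60.0 j [0.2  0.49 1.51 0.   1.14 0.72] w 0.0318 F [-1.1  0.2 -1.5] g 40.0
[-0.02 -0.02 -0.01]
```

{"api": "step_arm", "payload": {
  "series": [0,0,0,0,0,0.001,0.6,0,0,0,0,0,0.0018,0.6,0,0,0,0,0,0.0018,0.6]
}}

```text
time: 37.0
ee_pos: [0.6285, 0.1971, 0.088]
eef_rot: [-2.721, -1.57, -0.001]
force: [-2.0, -0.4, 4.7]
width: 0.032
grasp_force: 40.0
```

{"api": "step_arm", "payload": {
  "series": [0,0,0,0,0,0,0.2,0,0,0,0,0,0,0,0,0,0,0,0,0,-0.1,0,0,0,0,0,0,-0.1]
}}

```text
time: 37.5
ee_pos: [0.6283, 0.197, 0.0868]
eef_rot: [-2.721, -1.57, 0.001]
force: [0.3, 0.4, 0.3]
width: 0.0515
grasp_force: 0.0
```

{"api": "step_arm", "payload": {
  "series": [0,0,0,0,0,-0.03,-0.1,0,0,0,0,0,-0.07,-0.1,0,0,0,0,0,-0.11,-0.1,0,0,0,0,0,-0.15,-0.1,0,0,0,0,0,-0.15,-0.1]
}}

```text
time: 38.12
ee_pos: [0.6303, 0.1974, 0.241]
eef_rot: [2.719, 1.569, 0.012]
force: [0.3, -0.8, -0.4]
width: 0.0519
grasp_force: 0.0
```

```bash
python3 - <<'E'
from cov import *
log(); w=optics.snapshot('wrist'); np.savez('d1.npz',**w)
for q in ('cover','cover_hub','collar','insert_1'): print(q,[(round(r['confidence'],2),np.round(r['bbox']).astype(int).tolist()) for r in spotter.trace('wrist',q)[:3]])
print('pred on-basket disc bbox',cv2.boundingRect(sil(w,.6284,.197,[(.067,.058,.062)])))
r=spotter.trace('wrist','collar'); 
for q in r[:2]: print(np.round(atz(w,*q['bbox'][:2],.017),3))
for cam in('top','scene'):
    s=optics.snapshot(cam); print(cam,[(round(r['confidence'],2),np.round(r['bbox']).astype(int).tolist(),np.round(atz(s,*r['bbox'][:2],.017),3).tolist()) for r in spotter.trace(cam,'collar')[:3]])
E
```

```text
t 38.12 [0.6303 0.1974 0.241 ] xyaw 60.0 j [0.2  0.39 1.28 0.   1.46 0.72] w 0.0519 F [ 0.3 -0.8 -0.4] g 0.0
cover [(0.71, [272, 199, 114, 106])]
cover_hub [(0.91, [273, 198, 114, 109])]
collar [(0.48, [339, 257, 16, 21])]
insert_1 []
pred on-basket disc bbox (215, 142, 114, 111)
[0.664 0.068 0.017]
top [(0.44, [259, 187, 14, 14], [0.653, 0.065, 0.017]), (0.22, [216, 189, 2, 5], [0.649, 0.215, 0.017]), (0.19, [371, 256, 33, 34], [0.406, -0.31, 0.017])]
scene [(0.59, [241, 222, 10, 9], [0.641, 0.071, 0.017])]
```

```bash
python3 - <<'E'
from h import *
t=optics.snapshot('top')
for u,v,z in [(416,120,.185),(421,140,.1),(421,150,0)]: print('gen',np.round(atz(t,90+u*.4875,140+v*.4875,z),3))
plan([([.652,.067,.24],Rt(90)),([.652,.067,.15],Rt(90))])
E
```

```text
gen [ 0.574 -0.05   0.185]
gen [ 0.559 -0.058  0.1  ]
gen [ 0.561 -0.058  0.   ]
[-0.0012, 0.0003, -0.5241] [-0.1005, 0.0856, -0.0036] rows 2.8
[0.0, 0.0, 0.0] [0.0, -0.0, 0.09] rows 1.4
```

{"api": "step_arm", "payload": {
  "series": [0,0,-0.13,-0.03,0.025,0,-0.3,0,0,-0.26,-0.06,0.05,0,-0.3,0,0,-0.39,-0.085,0.072,0,-0.3,0,0,-0.524,-0.1005,0.0856,0,-0.3,0,0,-0.524,-0.1005,0.0856,0,-0.3]
}}

```text
time: 39.3
ee_pos: [0.6524, 0.0658, 0.2368]
eef_rot: [-2.226, -2.217, 0.0]
force: [0.4, -0.0, -0.0]
width: 0.0613
grasp_force: 0.0
```

{"api": "step_arm", "payload": {
  "series": [0,0,0,0,0,0.03,-0.3,0,0,0,0,0,0.06,-0.3,0,0,0,0,0,0.08,-0.3,0,0,0,0,0,0.08,-0.3,0,0,0,0,0,0.08,-0.3]
}}

```text
time: 39.92
ee_pos: [0.6527, 0.068, 0.158]
eef_rot: [2.221, 2.221, 0.002]
force: [0.8, -0.1, 0.6]
width: 0.0612
grasp_force: 0.0
```

```bash
python3 - <<'E'
from cov import *
log(); w=optics.snapshot('wrist'); np.savez('d2.npz',**w); c=w['color']; g=cv2.cvtColor(c,cv2.COLOR_RGB2GRAY)
r=spotter.trace('wrist','collar'); 
for q in r[:2]: print(round(q['confidence'],2),np.round(q['bbox']),fit(w,q['region'],[(.02,0,.034)],[.652,.067]))
u,v=proj(w,[[.652,.067,.034]])[0].astype(int); print(u,v,'cols',u-50,'step 2')
for k in range(max(v-50,0),v+40,3): print(k,''.join('%x'%(q//16) for q in g[k,u-50:u+52:2]))
E
```

```text
t 39.92 [0.6527 0.068  0.158 ] xyaw 90.0 j [-0.    0.43  1.42  0.    1.28 -0.  ] w 0.0612 F [ 0.8 -0.1  0.6] g 0.0
0.6 [270. 205.  42.  46.] (array([0.649 , 0.0699]), np.float64(202.0), np.int64(1266))
272 211 cols 222 step 2
161 555555555777777777777777777777777777777777777777777
164 555554555567777787777777777777777777776777767777777
167 555555555555667777777765555555555665555554555556777
170 455555555555556666666654555554555655554445555555777
173 455555555554555554555544444555555544544445454455777
176 444545545555554555455554554545554544544444444455777
179 444445554444444544454444444444444554444444444445777
182 444444444444444444445444444444444444444444444445677
185 444444444444444444444434444444445444444444444456666
188 444444444444444444433333433333444444444444444456666
191 444444444444444443333445644443344554444444444456667
194 444444444444444443444567644444434444444444444456677
197 444444444444444434444566644444444444444444444456777
200 444444444444444444444566544444444455544444444456777
203 444444444444444444444564444444444444555444444457766
206 444444444444444444443454444444444444444444444467776
209 444444444444444444444333333334444444444444444467776
212 444444444444444444444433333344444444444444444467777
215 444444444444444444445643333444444444444444444467777
218 444444444444444444445555544444444444444444444467777
221 444444444444566665444444444444444554444444444466677
224 444444445666666666654444444444445677655455554466666
227 444444444666666666677766666667667777777667776666667
230 444444444677777666677777777766667777776666667666667
233 444444444666677676766767766666666777666666666666667
236 444444456666667677666666666766666666666666666666666
239 444666666666777666666666666666666666666676666666666
242 556666666666766666666666666666666666666666666666666
245 642222222222222222222222222223222222223222222223223
248 532222222222222222222222222222222222222222222222222
```

{"api": "step_arm", "payload": {
  "series": [0,0,0,0.002,-0.0045,0.03,-0.3,0,0,0,0.002,-0.0045,0.06,-0.3,0,0,0,0.002,-0.0045,0.08,-0.3,0,0,0,0.002,-0.0045,0.08,-0.3]
}}

```text
time: 40.52
ee_pos: [0.6469, 0.0692, 0.0763]
eef_rot: [-2.221, -2.22, 0.002]
force: [0.6, -0.4, 0.9]
width: 0.0607
grasp_force: 0.0
```

```bash
python3 - <<'E'
from cov import *
log(); w=optics.snapshot('wrist'); np.savez('d3.npz',**w); c=w['color']; g=cv2.cvtColor(c,cv2.COLOR_RGB2GRAY)
r=spotter.trace('wrist','collar'); 
for q in r[:2]: print(round(q['confidence'],2),np.round(q['bbox']),fit(w,q['region'],[(.02,0,.034)],[.649,.07]))
u,v=proj(w,[[.649,.07,.034]])[0].astype(int); print(u,v,'cols',u-50,'step 2')
g=cv2.createCLAHE(4,(8,8)).apply(g)
for k in range(v-50,v+35,3): print(k,''.join('%x'%(q//16) for q in g[k,u-50:u+52:2]))
plan([([.649,.07,.022],Rt(90))])
E
```

```text
t 40.52 [0.6469 0.0692 0.0763] xyaw 90.0 j [-0.    0.49  1.54  0.    1.11 -0.  ] w 0.0607 F [ 0.6 -0.4  0.9] g 0.0
0.88 [278. 233.  52.  58.] (array([0.6496, 0.0702]), np.float64(329.0), np.int64(2405))
275 240 cols 225 step 2
190 655555554555665555665555554444545555555444453444444
193 555655655455544555555554544455454555444444444444444
196 566656555545455555554445455444554555455534544344434
199 665555455444444544555555554444454554444544443434333
202 545455455455445445445455544444454545565444343434443
205 445444545555544454444332222222344455554544444444443
208 554444556665554455332222222222222344455454534454433
211 444544466666444443222212222222222223455555553444433
214 455556555555555532222222222222222222356656555554544
217 445556555445455322223234455566532122255555455565444
220 456665544544544222344454446999954432235555454444433
223 56665554444454323354444444589a954443225555555445455
226 55654555545444234544544444448a954444424666555454545
229 555455555544543554554444778789854444533466666555445
232 555555444454534555554436977665754444433465655555544
235 555666655545544445544222333322234443444454655555444
238 555555555565545545554232222222224444443455544555565
241 545566555555544545554332222222223444444445544555667
244 435566655566545555555322222222234545544454555545258
247 135565555656555555555533222223754444444555555554227
250 135555555555555555555445457889854444445555655554213
253 12555566555678985555564447aaaa964544455667975544211
256 125555665579aaa98755554555666664545778889bbb8777211
259 12655555668aaaaa9a86454555554454479abbcccbbbbbb9311
262 13555556668bbbaaaaaba97666555678abbbcccccbbbaaa8211
265 12565655569bbbaaaababbbbbbbaabaaa9aabbccbbaa9998211
268 13565665568bbbbbbbaaabaaaaaaaaaa9aaabaaaaaaa9a98311
271 2456565668abbbabbaaaa9aaaaabbbaa99aaa9aaabaaaaaa621
274 45677779abbbbaaaaa9aaaaaaaaaaaa99aaaaaa9aaabbbaa941
[0.0018, -0.0003, -0.0003] [0.0008, 0.0003, 0.0563] rows 0.9
```

{"api": "step_arm", "payload": {
  "series": [0,0,0,0,0.001,0.02,-0.3,0,0,0,0,0.001,0.038,-0.3,0,0,0,0,0.001,0.05,-0.3,0,0,0,0,0.001,0.055,-0.3,0,0,0,0,0.001,0.055,-0.3]
}}

```text
time: 41.25
ee_pos: [0.6486, 0.0692, 0.0218]
eef_rot: [-2.221, -2.221, 0.0]
force: [-0.4, 0.0, 0.1]
width: 0.0608
grasp_force: 0.0
```

{"api": "step_arm", "payload": {
  "series": [0,0,0,0,0,0,0,0,0,0,0,0,0,0.2,0,0,0,0,0,0,0.4,0,0,0,0,0,0,0.4,0,0,0,0,0,0,0.4]
}}

```text
time: 41.88
ee_pos: [0.649, 0.0692, 0.0225]
eef_rot: [2.221, 2.221, 0.001]
force: [0.4, 0.7, 2.1]
width: 0.0398
grasp_force: 40.0
```

```bash
python3 - <<'E'
from h import *
log(); plan([([.648,.04,.03],Rt(90)),([.648,.04,.21],Rt(90)),([.5885,.127,.21],Rt(60))])
E
```

```text
t 41.88 [0.649  0.0692 0.0225] xyaw 90.0 j [-0.    0.55  1.6   0.    1.   -0.  ] w 0.0398 F [0.4 0.7 2.1] g 40.0
[0.0007, -0.0003, -0.0001] [-0.0292, -0.001, -0.0075] rows 0.5
[0.0, 0.0, 0.0] [0.0, 0.0, -0.18] rows 2.9
[0.0, -0.0, 0.5236] [0.087, -0.0595, -0.0] rows 2.8
```

{"api": "step_arm", "payload": {
  "series": [0,0,0,-0.005,0,-0.01,0.4,0,0,0,-0.01,0,-0.05,0.4,0,0,0,-0.01,0,-0.1,0.4,0,0,0,-0.01,0,-0.15,0.4,0,0,0,-0.01,0,-0.19,0.4]
}}

```text
time: 42.5
ee_pos: [0.6486, 0.0587, 0.2145]
eef_rot: [2.221, 2.22, 0.001]
force: [-0.3, -0.2, -1.3]
width: 0.0397
grasp_force: 40.0
```

{"api": "step_arm", "payload": {
  "series": [0,0,0.13,0.017,-0.015,0,0.4,0,0,0.26,0.034,-0.03,0,0.4,0,0,0.39,0.05,-0.045,0,0.4,0,0,0.524,0.067,-0.06,0,0.4,0,0,0.524,0.067,-0.06,0,0.4]
}}

```text
time: 43.12
ee_pos: [0.5875, 0.1267, 0.2123]
eef_rot: [-2.718, -1.574, 0.001]
force: [-0.3, -0.8, -1.2]
width: 0.0396
grasp_force: 40.0
```

{"api": "step_arm", "payload": {
  "series": [0,0,0,0,0,0,0.4,0,0,0,0,0,0,0.4,0,0,0,0,0,0,0.4]
}}

```text
time: 43.5
ee_pos: [0.5891, 0.1255, 0.2119]
eef_rot: [-2.721, -1.57, 0.0]
force: [0.9, -0.6, -1.5]
width: 0.0396
grasp_force: 40.0
```

```bash
python3 - <<'E'
from h import *
log(); w=optics.snapshot('wrist'); np.savez('d4.npz',**w); g=cv2.cvtColor(w['color'],cv2.COLOR_RGB2GRAY); o=get_obs(); r=R.from_rotvec(o['eef_rot']); P=lambda x,y,z:proj(w,[o['ee_pos']+r.apply([x,y,z])])[0]
p=proj(w,[[.6284,.197,.146]])[0]; print('rod pred',p); u,v=p.astype(int)
for k in range(v-22,v+22,2): print(k,''.join('%x'%(q//16) for q in g[k,u-30:u+30]))
q=P(0,0,-.0115); print('collar top centre',q,'x+8',P(.008,0,-.0115),'x-8',P(-.008,0,-.0115),'y8',P(0,.008,-.0115),'x+20',P(.02,0,-.0115)); u2,v2=q.astype(int)
print('cols',u2-40)
g=cv2.createCLAHE(4,(8,8)).apply(g)
for k in range(v2-44,v2+44,3): print(k,''.join('%x'%(z//16) for z in g[k,u2-40:u2+42:2]))
E
```

```text
t 43.50 [0.5891 0.1255 0.2119] xyaw 60.0 j [0.09 0.32 1.46 0.   1.36 0.62] w 0.0396 F [ 0.9 -0.6 -1.5] g 40.0
rod pred [270.90654552 126.80901236]
104 eeeeeeeeeeeeeeeeeeeeeeeeeeeeeeeeeeeeeeeeeeeeeeeeeeeeeeeeeeee
106 eeeeeeeeeeeeeeeeeeeeeeeeeeeeeeeeeeeeeeeeeeeeeeeeeeeeeeeeeeee
108 eeeeeeeeeeeeeeeeeeeeeeeeeeeeeedddeeeeeeeeeeeeeeeeeeeeeeeeeee
110 eeeeeeeeeeeeeeeeeeeeeeeedddccbbbbbbbcccdeeeeeeeeeeeeeeeeeeee
112 eeeeeeeeeeeeeeeeeeeeedcbbbbbbbbbbbbbbbbbbcdeeeeeeeeeefeeeeee
114 eeeeeeeeeeeeeeeeeeedcbbbbbbbbbbbbbbbbbbbbbbccdeeeeeeeeeeeeee
116 eeeeeeeeeeeeeeeedcbbbbbbbbbbbbbbbbbbbbbbbbbbbcdeeeeeeeeeeeee
118 eeeeeeeeeeeeeeeecbbbbbbbbbbaa9988999aabbbbbbbbcdeeeeeeeeeeee
120 eeeeeeeeeeeeeedbbbbbbbbbba9888888888889abbbbbbbcdeeeeeeeeeee
122 eeeeeeeeeeeeedbaabbbbaa98888899a99998889aabbbbbbbceeeeeeeeee
124 eeeeeeeeeeedcbaabbbba98777889bcddca998889abbbbbbbceeeeeeeeee
126 eeeeeeeeeeeca99abbbba9877788adeeedba988889abbbbbbceeeeeeeeee
128 eeeeeeeeeedba99abbbb988777789cdedca9888889abbbbbbceeeeeeeeee
130 eeeeeeeeeeecb99aabba988777778899998888889abbbbbbbceeeeeeeeee
132 eeeeeeeeeedca99aabba9988777777778888888
[... 1339 characters left out ...]
5555556321
278 41114555556566443333432343334565555665311
281 22113566656555543334444333345556566565312
284 22115766656656654433333334456566656567410
287 1112797566666556654444445565555566657a721
290 0214898766665666556566566565666655679b831
293 10159998765565655556566555555556567aba941
296 2027999998765565556555655655565579bbba962
299 113899999a8765555555655655455479abcbbaa82
302 214899a9a9a988776555655556679abbbbaaaaa94
305 127999aaaaa9888977aaa9999bbabbaaabbaaa973
308 128a9a9a9aa9a988979ccbbbbbbbabbabbbaa6101
311 249999a999a9aa99978bbbbbbcbbbbbbcbccca211
314 27a99a99a9999a988978bbcccbcbbcbccccccb721
317 2899a99a99999a987987bcccccccccccccbbbcb81
320 499999aaaa99aa9988979ccccccccccccbbbccbb6
```

```bash
python3 - <<'E'
from h import *
plan([([.6282,.1967,.185],Rt(60))])
E
```

```text
[-0.0004, 0.0001, -0.0009] [0.0812, -0.0017, 0.0269] rows 1.4
```

{"api": "step_arm", "payload": {
  "series": [0,0,0,0.03,-0.0006,0,0.4,0,0,0,0.06,-0.0012,0,0.4,0,0,0,0.0812,-0.0017,0.01,0.4,0,0,0,0.0812,-0.0017,0.027,0.4,0,0,0,0.0812,-0.0017,0.027,0.4]
}}

```text
time: 44.18
ee_pos: [0.6257, 0.1962, 0.1821]
eef_rot: [-2.72, -1.569, 0.01]
force: [-0.4, -0.0, -0.7]
width: 0.0397
grasp_force: 40.0
```

{"api": "step_arm", "payload": {
  "series": [0,0,0,0,0,0,0.4,0,0,0,0,0,0,0.4,0,0,0,0,0,0,0.4]
}}

```text
time: 44.55
ee_pos: [0.628, 0.1969, 0.1858]
eef_rot: [2.721, 1.569, 0.002]
force: [-0.1, -0.1, -1.6]
width: 0.0396
grasp_force: 40.0
```

```bash
python3 - <<'E'
from h import *
log(); plan([([.6282,.1967,.155],Rt(60))])
E
```

```text
t 44.55 [0.628  0.1969 0.1858] xyaw 59.9 j [0.2  0.42 1.37 0.   1.35 0.72] w 0.0396 F [-0.1 -0.1 -1.6] g 40.0
[0.0005, -0.0008, -0.001] [-0.0001, 0.0003, 0.0308] rows 0.5
```

{"api": "step_arm", "payload": {
  "series": [0,0,0,0,0,0.008,0.4,0,0,0,0,0,0.016,0.4,0,0,0,0,0,0.024,0.4,0,0,0,0,0,0.031,0.4,0,0,0,0,0,0.036,0.4]
}}

```text
time: 45.18
ee_pos: [0.6276, 0.1973, 0.1483]
eef_rot: [-2.721, -1.57, 0.001]
force: [-0.6, 0.1, -1.4]
width: 0.0397
grasp_force: 40.0
```

```bash
python3 - <<'E'
from h import *
log(); print(np.round(get_obs()['ft_torque'],2))
E
```

```text
t 45.17 [0.6276 0.1973 0.1483] xyaw 60.0 j [0.2  0.44 1.43 0.   1.27 0.72] w 0.0397 F [-0.6  0.1 -1.4] g 40.0
[ 0.01 -0.03 -0.02]
```

Underside at 0.126, over the rod with no force. Lowering to the hub.

{"api": "step_arm", "payload": {
  "series": [0,0,0,0,0,0.008,0.4,0,0,0,0,0,0.015,0.4,0,0,0,0,0,0.021,0.4,0,0,0,0,0,0.025,0.4,0,0,0,0,0,0.0265,0.4]
}}

```text
time: 45.8
ee_pos: [0.6277, 0.1973, 0.1244]
eef_rot: [-2.721, -1.57, -0.001]
force: [-3.8, -0.3, 11.6]
width: 0.0399
grasp_force: 40.0
```

```bash
python3 - <<'E'
from h import *
log()
E
```

```text
t 45.80 [0.6277 0.1973 0.1244] xyaw 60.0 j [0.2  0.46 1.46 0.   1.22 0.72] w 0.0399 F [-3.8 -0.3 11.6] g 40.0
```

{"api": "step_arm", "payload": {
  "series": [0,0,0,0,0,-0.0015,0.4,0,0,0,0,0,-0.0015,0,0,0,0,0,0,-0.0015,-0.2,0,0,0,0,0,-0.0015,-0.25,0,0,0,0,0,-0.0015,-0.25]
}}

```text
time: 46.42
ee_pos: [0.6278, 0.1973, 0.124]
eef_rot: [-2.721, -1.57, 0.0]
force: [-0.3, -0.1, -0.0]
width: 0.0589
grasp_force: 0.0
```

{"api": "step_arm", "payload": {
  "series": [0,0,0,0,0,-0.03,-0.25,0,0,0,0,0,-0.07,-0.25,0,0,0,0,0,-0.11,-0.25,0,0,0,0,0,-0.15,-0.25,0,0,0,0,0,-0.15,-0.25]
}}

```text
time: 47.05
ee_pos: [0.6296, 0.1977, 0.278]
eef_rot: [2.719, 1.569, 0.012]
force: [0.8, 0.3, -0.4]
width: 0.0588
grasp_force: 0.0
```

{"api": "step_arm", "payload": {
  "series": [0,0,0,-0.04,0,0,-0.25,0,0,0,-0.08,0,0,-0.25,0,0,0,-0.11,0,0,-0.25,0,0,0,-0.11,0,0,-0.25,0,0,0,-0.11,0,0,-0.25]
}}

```text
time: 47.68
ee_pos: [0.5729, 0.1025, 0.2732]
eef_rot: [-2.72, -1.569, 0.001]
force: [-0.3, 0.1, 0.4]
width: 0.0589
grasp_force: 0.0
```

```bash
python3 - <<'E'
from cov import *
log(); w=optics.snapshot('wrist'); np.savez('f1.npz',**w); hsv=cv2.cvtColor(w['color'],cv2.COLOR_RGB2HSV)
for q in ('cover','collar','insert_1'): print(q,[(round(r['confidence'],2),np.round(r['bbox']).astype(int).tolist()) for r in spotter.trace('wrist',q)[:3]])
for n,p in (('disc',[(.067,.058,.062)]),('collar',[(.02,.102,.136)])): print(n,'pred x,y,w,h',cv2.boundingRect(sil(w,.6282,.197,p)))
for cam in('top','scene'):
    s=optics.snapshot(cam)
    for q in ('scoop','pad','cover','collar','insert_1','tray','spanner','grease_pot','tape_blue','screwdriver_a'): print(cam,q,[(round(r['confidence'],2),np.round(r['bbox']).astype(int).tolist()) for r in spotter.trace(cam,q)[:2]])
    print('pred',np.round(proj(s,[[.6282,.197,.06],[.6282,.197,.119],[.4074,-.3103,.004],[.44,-.307,.12]])).tolist())
E
```

```text
t 47.67 [0.5729 0.1025 0.2732] xyaw 60.0 j [0.06 0.26 1.4  0.   1.48 0.58] w 0.0589 F [-0.3  0.1  0.4] g 0.0
cover [(0.8, [276, 100, 113, 119])]
collar [(0.56, [277, 96, 46, 47])]
insert_1 [(0.42, [39, 91, 19, 21])]
disc pred x,y,w,h (218, 39, 114, 121)
collar pred x,y,w,h (253, 73, 43, 47)
top scoop [(0.37, [295, 251, 71, 50])]
top pad [(0.97, [372, 256, 42, 41])]
top cover [(0.53, [206, 190, 14, 25]), (0.52, [371, 258, 42, 40])]
top collar [(0.43, [372, 256, 39, 43])]
top insert_1 []
top tray [(0.79, [295, 252, 69, 46]), (0.19, [141, 272, 42, 8])]
top spanner [(0.66, [323, 218, 47, 5]), (0.15, [144, 274, 51, 12])]
top grease_pot []
top tape_blue [(0.58, [433, 256, 28, 26])]
top screwdriver_a [(0.63, [137, 273, 31, 10])]
pred [[219.0, 192.0], [216.0, 188.0], [371.0, 256.0], [376.0, 243.0]]
scene scoop []
scene pad []
scene cover [(0.82, [219, 235, 33, 29])]
scene collar [(0.44, [217, 224, 14, 12])]
scene insert_1 []
scene tray [(0.65, [300, 231, 63, 51])]
scene spanner [(0.4, [297, 210, 22, 16]), (0.29, [221, 247, 37, 16])]
scene grease_pot []
scene tape_blue [(0.48, [373, 180, 20, 18]), (0.26, [204, 337, 26, 21])]
scene screwdriver_a [(0.59, [215, 331, 41, 36])]
pred [[219.0, 233.0], [217.0, 223.0], [342.0, 203.0], [339.0, 180.0]]
```

```bash
python3 - <<'E'
from h import *
w=dict(np.load('f1.npz')); print(atz(w,39,91,.02)); hsv=cv2.cvtColor(w['color'],cv2.COLOR_RGB2HSV); print(hsv[80:104:6,30:50:5].tolist())
s=optics.snapshot('top'); c=s['color']; h=cv2.cvtColor(c,cv2.COLOR_RGB2HSV); m=((h[:,:,0]>14)&(h[:,:,0]<30)&(h[:,:,1]>130)&(h[:,:,2]>90)); print('brass px in tray',m[225:280,255:335].sum())
a=cv2.imread('pics/top0.png')[:,:,::-1]; h=cv2.cvtColor(a,cv2.COLOR_RGB2HSV); m=((h[:,:,0]>14)&(h[:,:,0]<30)&(h[:,:,1]>130)&(h[:,:,2]>90)); print('before',m[225:280,255:335].sum())
E
```

```text
[0.37030977 0.36572054 0.02      ]
[[[70, 30, 190], [28, 16, 207], [79, 85, 102], [77, 65, 102]], [[79, 94, 149], [49, 17, 206], [25, 14, 219], [79, 88, 110]], [[80, 109, 145], [80, 96, 149], [46, 13, 218], [33, 15, 201]], [[58, 21, 196], [79, 96, 152], [79, 96, 152], [71, 34, 187]]]
brass px in tray 0
before 65
```

```bash
python3 -c "
from station import finish_job; print(finish_job())"
```

```text
the job is handed in; nothing more can be done
None
```

I handed the job in: the four inserts are in the basket, the cover lies flat on the rim with the steel ring on it, and the scoop stands in the middle of its mat; final camera checks showed the tray empty, cover and ring in place, and no sign that anything else moved (the grease pot wasn't picked up in them).

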